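# Clear the delivery pile into the counter display

## Robot

A 6-joint arm with a two-finger parallel gripper is mounted at the origin on the work surface. World frame = base frame: x ahead of the robot, y to its left, z up, the work surface at z = 0. Lengths are in m, angles in degrees, forces in N, time in s.
With the tool pointing down it reaches from about 0.3 to 0.75 m from the base axis. Payload 8.5 kg.
Tool frame: the origin (TCP) lies midway between the tips of the shut fingers; the grasp point (between the pads) lies behind it (grasp_offset is the z of the grasp point in the tool frame, in m); z points along the fingers, y is the direction in which the jaws open and shut (so a half turn about z gives the same grasp; the last joint's range is limited). The gripper opens to 85 mm and grips with 20 to 120 N. Pads are 22 mm wide; open, the fingers measure 114 mm over their backs; the gripper's body (76 mm by 85 mm) begins 54 mm behind the grasp point. The pads swing forward as they close: fully open they stand 13 mm farther back than shut.
Start: joints at [-84.872, 21.807, 74.336, -0, 83.858, -12.336], TCP at [0.165, -0.525, 0.231] pointing down, gripper open.
Joint ranges: [-178.18, 178.18], [-50.72, 133.34], [12.68, 142.11], [-81.47, 261.47], [9.98, 163.14], [-165.26, 165.26]. Speed limits (degrees/s): [136.94, 136.94, 180, 180, 180, 180].

## Interface

Orientations are given as a 3x3 rotation matrix whose columns are the frame's x, y, z axes.
In Python, from rig import * gives the robot as it stands.
- The arm moves only by the shell command python3 -m pendant 'ROWS' [FORCE]. ROWS is JSON, one flat list of numbers, 7 for each row, row after row: the finger opening in mm, from 0 to 85.4, then the shift along the tool's x, y, z in units of 50 mm (1.0 is 50 mm), then the turn, a rotation vector about the tool's x, y, z in units of 8 degrees (1.0 is 8 degrees). In form: [hand, dx, dy, dz, wx, wy, wz, hand, dx, dy, dz, wx, wy, wz, ...]. A call has 1 to 12 rows; each row shifts and turns the commanded pose from where the row before left it, along the tool's axes as they then stand; what a row does not reach is not made up. A row lasts 1/10 s, in which the tool goes at most 50 mm and 8.59 degrees, less where a joint would pass 70% of its speed; a pose out of reach is approached as far as the arm can. A call is refused whole if a number of a shift passes 1 or a number of a turn 1, either way. A call with a gripper value outside its range is refused whole. The fingers move at their own pace and stop on an object; FORCE is the grip in N (left out, the last holds). Time passes only in rows, so rows that do not move let the fingers close. It gives the time, the measured TCP pose, the force and the opening at its end, in the units of the state.
- observe(): the state, without advancing time (a new reading comes with each control period).
- get_image(name): name is "scene" or "top"; returns a dict with "frame" (480x640x3 uint8, red, green, blue), "depth" (480x640 float32, m along the optical axis (not along the pixel's ray), 0 where there is no reading), "K" (3x3 intrinsics, pixels), "rvec" (rotation vector, rad) and "tvec" (3), from world to camera coordinates, as OpenCV has them. Camera axes: x right, y down, z forward; pixel columns grow to the right and rows downward; lengths in m; the calibration is good to about 2 mm. A picture is of the moment at which its call begins.
- close_job(): hands the job in, once; it reports no verdict.
The state is a dict: "time_s": time; "q": joint angles; "qvel": joint speeds; "joint_efforts": joint torques, N m; "position": TCP position; "tool_rot": TCP orientation; "ft_force": force on the tool from outside, world axes, zero at the start; "wrist_torque": the same for the moment, N m; "grip_width": finger opening in m.
Only numpy, scipy, OpenCV 4.12 (cv2) and the standard library are available. Lean on these libraries where they do the work, as an engineer would, in place of code of your own. Each camera call takes 0.05 s, during which the arm holds its last target.

## Task

Clear the pile of new stock on the shop counter: stand the stamp square in the small rectangular tray (its foot in line with the tray, either way round), the round tin in the round tray and the pencil box in the long tray, each lying flat inside the lip, and start the second course of the chalk display by laying the loose chalk carton squarely on the row of two, in line with it and centred over their joint so that half of it rests on each. Keep everything upright as you move it, never tipping anything over, and leave the tape dispenser and the pencil cup where they stand.

Things in the scene. Friction and masses are not known exactly. Their poses are not given: they have to be found in the camera images.
- pencil_box: Long plain light-wood pencil box with a sliding lid, loose, 200 x 56 x 36 mm high (x long, y across, z up), about 0.2 kg. Origin: centre of its underside. It stands on the counter, alone or with the tin on it.
- chalk_box: Single loose carton of chalk, brown card with chalk sticks showing on top, 110 x 60 x 36 mm high (x long, y across, z up), about 0.25 kg. Origin: centre of its underside. It stands on the counter, alone or with the tin on it.
- tin: Round plain steel tin of drawing pins, diameter 58 mm, 36 mm high, loose, about 0.12 kg. Origin: centre of its underside. It starts on top of the pencil box or of the chalk box, with the stamp standing on it.
- stamp: Wooden hand stamp, loose, about 0.05 kg: a rectangular foot 44 x 30 mm (x long, y across), 18 mm high, and on its centre an upright turned round handle, total height 70 mm; the handle is 22 mm thick from 38 to 62 mm above the underside. Origin: centre of its underside. It starts standing on the tin, top of the pile.
- long_tray: Fixed long plywood display tray for the pencil box: floor inside 216 x 72 mm (x long, y across), floor 4 mm above the counter, low lip all round, 4 mm thick, its top 8 mm above the counter. Origin: centre of its underside, on the counter.
- small_tray: Fixed small rectangular plywood display tray for the stamp: floor inside 60 x 46 mm (x long, y across), floor 4 mm above the counter, lip 4 mm thick with its top 8 mm above the counter. Origin: centre of its underside, on the counter.
- round_tray: Fixed round plywood display tray for the tin: floor inside 74 mm in diameter, floor 4 mm above the counter, lip 4 mm thick with its top 8 mm above the counter. Origin: centre of its underside, on the counter.
- chalk_row: Fixed first course of the chalk display: two cartons like the loose one standing on the counter end to end with a 2 mm joint between them, together 222 x 60 x 36 mm high (x along the row, y across, z up). Origin: on the counter under the middle of the joint.
- tape_dispenser: Black desk tape dispenser, 115 x 52 mm, 63 mm high, loose and heavy, standing by the work; origin: centre of its underside. To be left alone.
- pencil_cup: Dark steel cup of pencils, 76 mm in diameter, pencils up to 170 mm high, loose and heavy, standing by the work; origin: centre of its underside. To be left alone.

How it is judged:
By the outcome, as a careful person would: the job done as asked, in the order asked, and still so for the second after the job is handed in, with the robot touching nothing.
It also fails if it takes over 115 s, if anything falls off the work surface, if the arm or the gripper's body presses on something with over 40 N, if the wrist force passes 120 N, or if a joint passes its speed limit or range.

## Working session

There is one attempt and no reset: what is moved stays moved. The work goes in short steps, Python scripts to look and compute and a shell command to move; the robot and the scene stay as the last step left them, time stands still between calls to the robot, and variables do not carry over. Pictures are saved under pics/ and viewed, and the job is handed in when it is done.

```bash
ls; mkdir -p pics; python3 - <<'E'
from rig import *
import cv2,numpy as np
s=observe()
for k in s: print(k,np.round(s[k],4).tolist())
for n in("scene","top"):
    im=get_image(n); cv2.imwrite(f"pics/{n}0.png",im["frame"][:,:,::-1]); np.savez(f"pics/{n}0.npz",**im)
    print(n,im["K"].tolist(),im["rvec"],im["tvec"])
    R=cv2.Rodrigues(np.array(im["rvec"]))[0];print(-R.T@np.array(im["tvec"]).ravel(),R)
try: print(grasp_offset)
except Exception as e: print(e)
E
```

```text
pics
time_s 0.0
q [-84.8734, 21.8416, 74.3852, 0.0014, 83.8574, -12.3348]
qvel [-0.0171, -0.0549, 0.0292, -0.0492, -0.0647, 0.0373]
joint_efforts [0.0008, -44.847, -23.1273, -0.0002, 0.0048, 0.0001]
position [0.165, -0.5244, 0.2307]
tool_rot [[0.9539, 0.3001, -0.0001], [0.3001, -0.9539, 0.0015], [0.0003, -0.0014, -1.0]]
ft_force [-0.5152, 0.2267, -0.0358]
wrist_torque [-0.0136, -0.0388, 0.0297]
grip_width 0.0854
scene [[462.0886357262637, 0.0, 325.55061377459475], [0.0, 462.0886357262637, 239.6675457178028], [0.0, 0.0, 1.0]] [ 1.32398173  2.32606075 -0.87060516] [ 0.14276977 -0.33566763  1.52637222]
[1.13214002 0.53529701 0.94582462] [[-0.51613635  0.85632184 -0.01778096]
 [ 0.6575562   0.38285961 -0.6488747 ]
 [-0.54883796 -0.3465998  -0.7606875 ]]
top [[574.436199780534, 0.0, 322.05224745407986], [0.0, 574.436199780534, 234.0880530637429], [0.0, 0.0, 1.0]] [ 2.17653363 -2.15657169  0.11325518] [0.14693631 0.49536154 1.23846366]
[0.36066101 0.14939887 1.28388831] [[ 9.24971578e-03 -9.99956986e-01 -6.85319759e-04]
 [-9.94384685e-01 -9.12591392e-03 -1.05431569e-01]
 [ 1.05420779e-01  1.65668352e-03 -9.94426324e-01]]
-0.0187
```

View pics/scene0.png

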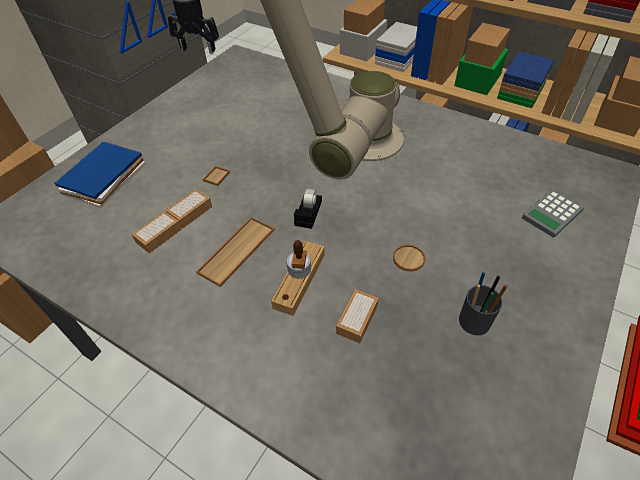

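View pics/top0.png

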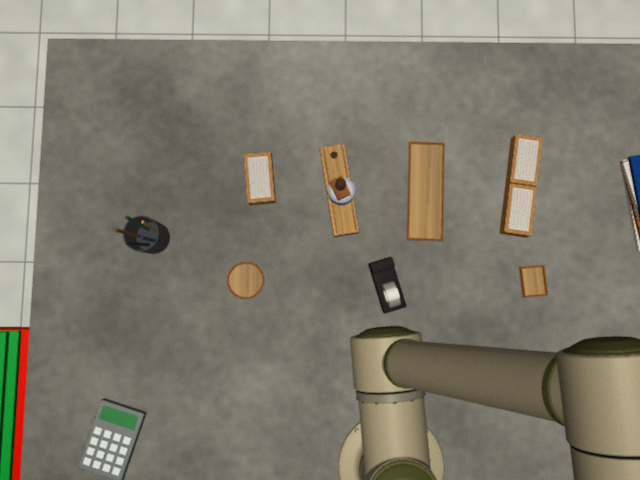

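Top view: the pile (stamp on tin on pencil box) is at about (340,190), the loose chalk at (259,178), the round tray at (245,280), the long tray at (426,191), the chalk row at (522,186), the small tray at (533,281), the dispenser at (387,285) and the cup at (146,234). Next I measure them.

```bash
cat > h.py <<'E'
import numpy as np,cv2
def cam(im):
    R=cv2.Rodrigues(np.array(im["rvec"],float))[0]; return np.array(im["K"]),R,np.array(im["tvec"],float).ravel()
def ray(im,uv,z):
    K,R,t=cam(im); uv=np.atleast_2d(np.array(uv,float))
    d=np.c_[(uv[:,0]-K[0,2])/K[0,0],(uv[:,1]-K[1,2])/K[1,1],np.ones(len(uv))]@R
    C=-R.T@t; return C+d*((z-C[2])/d[:,2])[:,None]
def cloud(im):
    K,R,t=cam(im); D=np.array(im["depth"]); v,u=np.mgrid[:480,:640]
    P=np.stack([(u-K[0,2])/K[0,0]*D,(v-K[1,2])/K[1,1]*D,D],-1); P=(P-t)@R; P[D<=0]=np.nan; return P
E
python3 - <<'E'
from h import *
for n in("top","scene"):
    im=dict(np.load(f"pics/{n}0.npz")); P=cloud(im); f=im["frame"]; 
    hsv=cv2.cvtColor(f,cv2.COLOR_RGB2HSV)
    print(n,"table z",[np.round(np.nanmedian(P[v:v+10,u:u+10,2]),4) for u,v in ((300,110),(470,120),(200,200))])
    # brown mask
    m=((hsv[...,1]>70)&(hsv[...,0]<25)).astype(np.uint8)
    if n=="top": m[320:]=0
    m=cv2.morphologyEx(m,cv2.MORPH_CLOSE,np.ones((5,5)))
    cs,_=cv2.findContours(m,cv2.RETR_EXTERNAL,cv2.CHAIN_APPROX_NONE)
    for c in cs:
        if cv2.contourArea(c)<150: continue
        mk=cv2.drawContours(np.zeros((480,640),np.uint8),[c],-1,1,-1)>0
        z=P[mk][:,2]; ctr=P[mk][:,:2]
        if np.nanmax(np.abs(ctr))>1.2: continue
        print(np.round(c.mean((0,1))),cv2.contourArea(c),"z pct",np.round(np.nanpercentile(z,[5,50,95]),4))
        for zz in (0.008,0.036):
            W=ray(im,c[:,0,:],zz)[:,:2].astype(np.float32)
            r=cv2.minAreaRect(W*1000); print("   z",zz,np.round(r[0],1),np.round(r[1],1),round(r[2],1))
E
```

```text
top table z [np.float64(-0.0009), np.float64(-0.001), np.float64(-0.0013)]
[533. 281.] 764.5 z pct [-0.0006  0.0043  0.01  ]
   z 0.008 [ 396.4 -317.5] [70.1 57.4] 5.6
   z 0.036 [ 395.6 -307.2] [68.6 56.1] 5.6
[245. 280.] 1087.5 z pct [-0.0011  0.004   0.0091]
   z 0.008 [392.8 320.7] [82.  82.3] 46.0
   z 0.036 [392.1 316.9] [80.2 80.5] 46.0
[630. 198.] 157.0 z pct [0.0042 0.0177 0.0271]
   z 0.008 [ 581.8 -543.3] [177.7  14.4] 11.8
   z 0.036 [ 577.  -528.1] [173.8  14.1] 11.8
[259. 178.] 1391.0 z pct [0.0135 0.0351 0.0396]
   z 0.008 [622.2 294.9] [119.3  64.4] 5.9
   z 0.036 [616.5 291.7] [116.7  62.9] 5.9
[339. 191.] 2080.5 z pct [0.0281 0.0357 0.0933]
   z 0.008 [597.2 114.4] [207.6  59. ] 9.4
   z 0.036 [592.  115.2] [203.1  57.7] 9.4
[426. 191.] 3495.5 z pct [-0.001   0.0038  0.0088]
   z 0.008 [597.  -80.9] [ 82.5 226.2] 88.2
   z 0.036 [591.9 -75.8] [ 80.7 221.3] 88.2
[521. 186.] 3100.5 z pct [0.0083 0.035  0.0395]
   z 0.008 [ 612.1 -295.6] [ 72.1 232.7] 82.0
   z 0.036 [ 606.6 -285.9] [ 70.5 227.5] 82.0
scene table z [np.float64(0.0), np.float64(-0.0006), np.float64(0.02
[... 531 characters left out ...]
[85.  77.1] 23.2
[299. 274.] 1677.0 z pct [0.0071 0.0356 0.1215]
   z 0.008 [589.8 110.7] [227.9  87.9] 16.5
   z 0.036 [606.  123.4] [221.   85.3] 16.5
[235. 251.] 2104.5 z pct [0.0005 0.0041 0.0084]
   z 0.008 [602.4 -77.6] [ 86.1 227.1] 88.3
   z 0.036 [618.2 -59.3] [ 83.5 220.4] 88.3
[172. 220.] 1991.5 z pct [0.0039 0.0347 0.0387]
   z 0.008 [ 603.2 -299.2] [ 95.7 239.4] 81.9
   z 0.036 [ 619.  -274.3] [ 92.9 232.2] 81.9
[216. 175.] 292.0 z pct [0.0009 0.0047 0.0098]
   z 0.008 [ 402.2 -313.4] [73.9 60.9] 6.2
   z 0.036 [ 424.  -288.1] [71.7 59.1] 6.2
[103. 188.] 205.0 z pct [0.0122 0.0191 0.0257]
   z 0.008 [ 594.8 -564.7] [127.8 257.4] 69.5
   z 0.036 [ 610.9 -531.9] [124.  249.7] 69.5
```

```bash
python3 - <<'E'
import cv2
a=cv2.imread("pics/top0.png")[120:330,220:580]; cv2.imwrite("pics/topz.png",cv2.resize(a,(792,462),interpolation=cv2.INTER_CUBIC))
a=cv2.imread("pics/scene0.png")[160:350,120:440]; cv2.imwrite("pics/scz.png",cv2.resize(a,(800,475),interpolation=cv2.INTER_CUBIC))
E
```

```text
(no output)
```

View pics/topz.png

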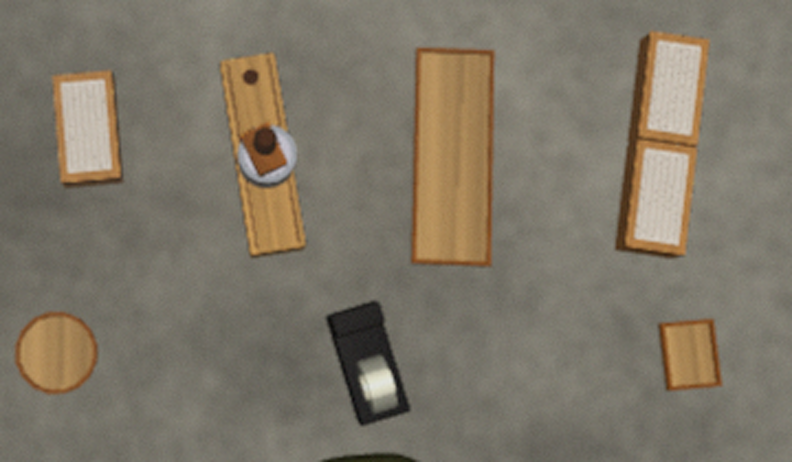

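View pics/scz.png

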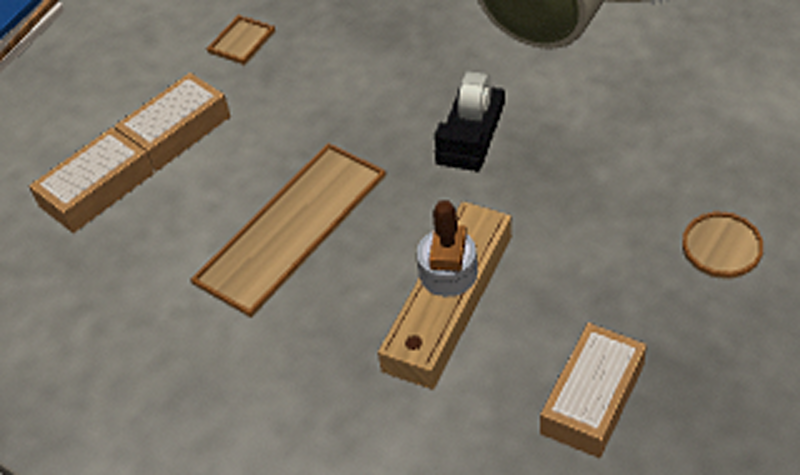

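```bash
cat > meas.py <<'E'
from h import *
def top(P,box,z0,z1):
    x0,x1,y0,y1=box
    m=(P[...,0]>x0)&(P[...,0]<x1)&(P[...,1]>y0)&(P[...,1]<y1)&(P[...,2]>z0)&(P[...,2]<z1)
    k=m.astype(np.uint8); n,l,s,c=cv2.connectedComponentsWithStats(k)
    if n<2: return None
    i=1+np.argmax(s[1:,4]); return l==i
def rect(im,mk,z):
    cs,_=cv2.findContours(mk.astype(np.uint8),cv2.RETR_EXTERNAL,cv2.CHAIN_APPROX_NONE)
    c=max(cs,key=cv2.contourArea); W=ray(im,c[:,0,:],z)[:,:2].astype(np.float32)*1000
    r=cv2.minAreaRect(W); (a,b),(w,h),t=r
    if w<h: t+=90
    if w<h: w,h=h,w
    t=(t+90)%180-90
    M=ray(im,np.argwhere(mk)[:,::-1],z)[:,:2].mean(0)*1000
    return np.round([a,b,w,h,t],1),np.round(M,1)
E
python3 - <<'E'
from meas import *
for n in("top","scene"):
    im=dict(np.load(f"pics/{n}0.npz")); P=cloud(im); print(n)
    for nm,b,z0,z1,z in (("chalk",(.5,.75,.22,.38),.028,.045,.036),("pbox",(.46,.75,.03,.2),.026,.046,.036),("row",(.46,.76,-.4,-.2),.028,.045,.036),
       ("tin",(.5,.7,.03,.2),.064,.081,.072),("tin+stamp",(.5,.7,.03,.2),.064,.16,.072),("foot",(.5,.7,.03,.2),.083,.099,.09),("foot+",(.5,.7,.03,.2),.083,.16,.09),("handle",(.5,.7,.03,.2),.115,.16,.142),
       ("disp",(.3,.5,-.05,.15),.015,.1,.04),("cup",(.4,.65,.4,.65),.02,.2,.08),
       ("ltray",(.45,.75,-.15,-.01),.0025,.015,.008),("stray",(.33,.46,-.38,-.26),.0025,.015,.008),("rtray",(.3,.48,.24,.4),.0025,.015,.008)):
        mk=top(P,b,z0,z1)
        if mk is None: print(nm,None); continue
        print(nm,mk.sum(),*rect(im,mk,z),np.round(np.nanmax(P[mk][:,2]),3))
E
```

```text
top
chalk 1347 [617.1 291.2 111.   60.2   5.7] [617.  291.2] 0.044
pbox 1695 [591.8 114.3 200.4  56.    9.4] [591.6 115. ] 0.045
row 2768 [ 606.6 -289.6  222.7   63.3   -8.1] [ 605.6 -290.2] 0.045
tin 268 [582.  109.4  57.4  51.7 -60.8] [579.2 107.4] 0.08
tin+stamp 572 [5.855e+02 1.096e+02 5.860e+01 5.560e+01 5.000e-01] [584.6 110.8] 0.148
foot 194 [585.9 114.7  44.8  30.3  26.6] [582.5 114.8] 0.096
foot+ 299 [586.4 114.4  44.8  30.6  24.9] [586.2 114.4] 0.148
handle 100 [5.837e+02 1.150e+02 2.460e+01 1.820e+01 4.000e-01] [583.5 115. ] 0.148
disp 1253 [383.8   8.6 112.9  53.5  17. ] [383.7   9.3] 0.069
cup 1197 [485.4 531.7 110.5  74.8  64.1] [484.4 527.2] 0.164
ltray 2442 [594.3 -81.8 231.3  87.5  -1.7] [594.  -81.9] 0.015
stray 590 [ 393.2 -313.4   72.3   72.1    7.3] [ 394.8 -317.7] 0.015
rtray 799 [390.9 319.8  84.2  82.4  54.7] [391.4 319.8] 0.014
scene
chalk 1143 [625.  294.8 114.3  60.9   6. ] [626.5 295.3] 0.041
pbox 1173 [600.4 119.  205.2  58.5   9.5] [617.3 124.7] 0.046
row 1443 [ 613.7 -285.1  224.    68.7   -8.3] [ 618.2 -286.4] 0.042
tin 199 [594.1 116.9  56.   54.3 -59.7] [598.  118.4] 0.081
tin+stamp 493 [576.7 105.6  96.6  55.1  34.2] [583.7 109.5] 0.144
foot 156 [593.9 118.6  45.   30.7  30.3] [597.4 121.5] 0.099
foot+ 286 [580.4 110.6  76.6  30.7  30.6] [584.8 111.9] 0.144
handle 108 [601.2 124.5  38.5  20.4  33.7] [601.  124.5] 0.144
disp 645 [398.9  16.  137.2  58.8  17.6] [403.9  19.5] 0.066
cup 1544 [483.6 531.4 162.1  76.    5.6] [496.1 531.9] 0.165
ltray 1694 [ 6.028e+02 -7.900e+01  2.288e+02  9.150e+01  4.000e-01] [609.3 -77.9] 0.012
stray 272 [ 401.  -312.2   81.5   71.1    4.1] [ 402.6 -313.9] 0.012
rtray 538 [397.  322.5  86.1  79.7  25.7] [399.2 323.5] 0.012
```

```bash
cat > white.py <<'E'
from meas import *
def white(im,P,box,z):
    f=im["frame"].astype(int); m=top(P,box,.025,.045); 
    w=m&(f.min(-1)>115)&(f.max(-1)-f.min(-1)<60)
    n,l,s,c=cv2.connectedComponentsWithStats(cv2.morphologyEx(w.astype(np.uint8),cv2.MORPH_CLOSE,np.ones((3,3))))
    out=[]
    for i in range(1,n):
        if s[i,4]>150: out.append((s[i,4],)+rect(im,l==i,z))
    return out
if __name__=="__main__":
  for n in("top","scene"):
    im=dict(np.load(f"pics/{n}0.npz")); P=cloud(im); print(n)
    for b in ((.5,.75,.22,.38),(.46,.76,-.4,-.2)): 
        for r in white(im,P,b,.036): print(*r)
E
python3 white.py
```

```text
top
846 [619.  292.6  92.9  44.9   5.8] [618.7 292.5]
831 [ 663.5 -298.9   93.1   45.    -8.1] [ 663.3 -298.8]
858 [ 552.7 -283.    93.2   45.1   -7.9] [ 552.5 -283. ]
scene
682 [622.6 294.1  92.9  44.7   5.6] [623.6 294.2]
371 [ 556.3 -281.4   92.9   44.1   -8.1] [ 556.9 -281.3]
425 [ 666.9 -297.8   92.9   45.4   -8.3] [ 667.6 -297.1]
```

```bash
cat > go.py <<'E'
from rig import *
import numpy as np,sys
from scipy.spatial.transform import Rotation as Ro
# usage go.py x y z yaw  -> turn first (level+yaw), then shift in the new axes
def plan(x,y,z,yaw):
    s=observe(); R=np.array(s["tool_rot"]); p=np.array(s["position"])
    a=np.deg2rad(yaw); T=np.array([[np.cos(a),np.sin(a),0],[np.sin(a),-np.cos(a),0],[0,0,-1]])
    rv=Ro.from_matrix(R.T@T).as_rotvec(degrees=True); d=T.T@(np.array([x,y,z])-p)
    print("t",s["time_s"],"pos",np.round(p,4),"yaw",np.round(np.degrees(np.arctan2(R[1,0],R[0,0])),2),"grip",round(s["grip_width"],4),"F",np.round(s["ft_force"],2))
    print("turn units",np.round(rv/8,3),"shift units",np.round(d/.05,3))
if __name__=="__main__": plan(*map(float,sys.argv[1:5]))
E
python3 go.py .588 .115 .24 27
```

```text
t 0.1 pos [ 0.165  -0.5244  0.2308] yaw 17.46 grip 0.0853 F [ 0.62 -0.7  -0.16]
turn units [-0.009 -0.003 -1.193] shift units [13.343 -7.553 -0.185]
```

```bash
python3 -m pendant '[85,0,0,0,0,0,-0.6, 85,0,0,0,0,0,-0.6, 85,0.7,-0.4,0,0,0,0, 85,0.7,-0.4,0,0,0,0, 85,0.7,-0.4,0,0,0,0, 85,0.7,-0.4,0,0,0,0, 85,0.7,-0.4,0,0,0,0, 85,0.7,-0.4,0,0,0,0, 85,0.7,-0.4,0,0,0,0, 85,0.7,-0.4,0,0,0,0, 85,0.7,-0.4,0,0,0,0, 85,0.7,-0.4,0,0,0,0]'
python3 -m pendant '[85,0.7,-0.4,0,0,0,0, 85,0.7,-0.4,0,0,0,0, 85,0.7,-0.4,0,0,0,0, 85,0.7,-0.4,0,0,0,0, 85,0.7,-0.4,0,0,0,0, 85,0.7,-0.4,0,0,0,0, 85,0.7,-0.4,0,0,0,0, 85,0,0,0,0,0,0, 85,0,0,0,0,0,0]'
python3 go.py .588 .115 .24 27
python3 - <<'E'
from rig import *
import cv2,numpy as np
for n in("scene","top"):
    im=get_image(n); cv2.imwrite(f"pics/{n}1.png",im["frame"][:,:,::-1]); np.savez(f"pics/{n}1.npz",**im)
a=cv2.imread("pics/scene1.png")[100:350,120:440]; cv2.imwrite("pics/scz1.png",cv2.resize(a,(768,600),interpolation=cv2.INTER_CUBIC))
a=cv2.imread("pics/top1.png")[100:330,220:580]; cv2.imwrite("pics/topz1.png",cv2.resize(a,(792,506),interpolation=cv2.INTER_CUBIC))
E
```

```text
time_s: 1.3
position: [0.3862, -0.1857, 0.2312]
tool_rot: [[0.891, 0.455, -0.0], [0.455, -0.891, 0.0], [-0.0, -0.0, -1.0]]
ft_force: [-0.2, -0.6, 0.6]
grip_width: 0.0853
time_s: 2.2
position: [0.54, 0.0493, 0.2307]
tool_rot: [[0.89, 0.456, -0.001], [0.456, -0.89, -0.0], [-0.001, -0.001, -1.0]]
ft_force: [-0.6, 0.6, -0.2]
grip_width: 0.085
t 2.2 pos [0.54   0.0493 0.2307] yaw 27.15 grip 0.085 F [-0.61  0.6  -0.19]
turn units [-0.004  0.009  0.019] shift units [ 1.451 -0.735 -0.186]
```

View pics/scz1.png

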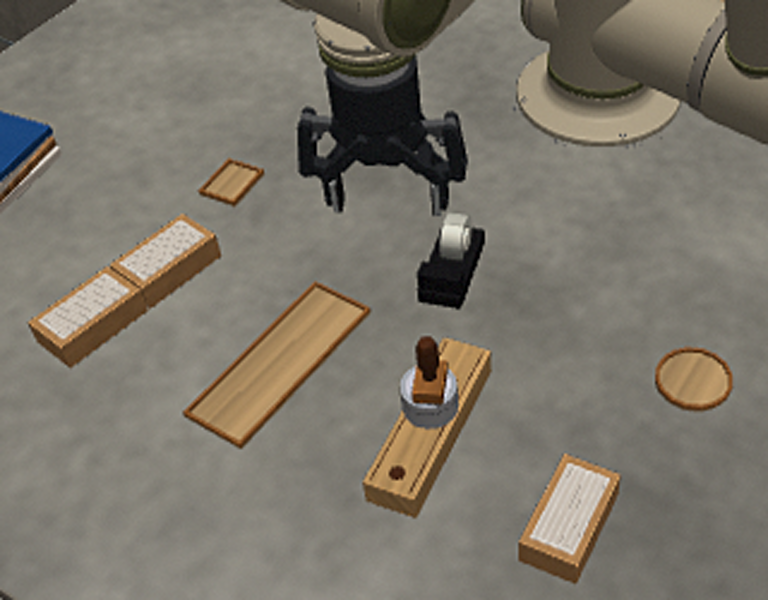

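View pics/topz1.png

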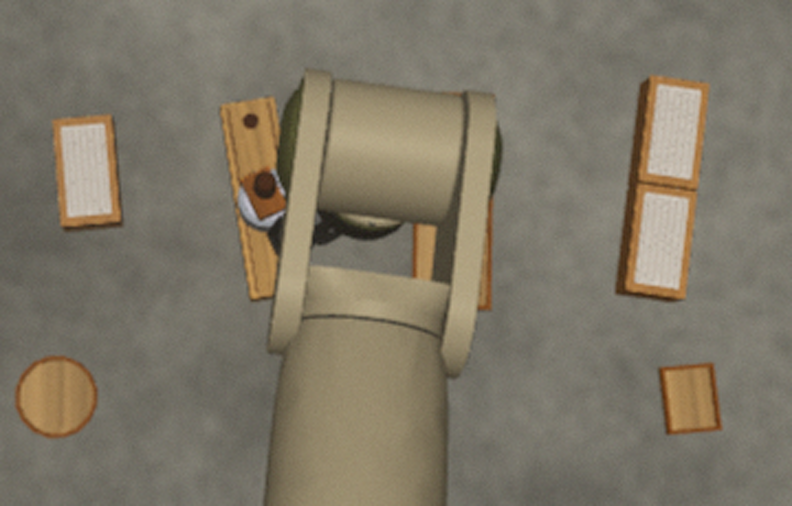

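```bash
python3 - <<'E'
from h import *
im=dict(np.load("pics/scene1.npz")); K,R,t=cam(im)
c=np.array([.54,.0493,.2437]); y=np.array([.456,-.89,0])
for s in(-.0425,-.05,.0425,.05):
    p=K@(R@(c+s*y)+t); print(s,p[:2]/p[2])
P=cloud(im); m=(P[...,2]>.235)&(P[...,2]<.33)&(np.abs(P[...,0]-.54)<.09)&(np.abs(P[...,1]-.05)<.09)
n,l,s,cc=cv2.connectedComponentsWithStats(m.astype(np.uint8)); print(s)
a=im["frame"][150:200,240:330,::-1]; cv2.imwrite("pics/tip.png",cv2.resize(a,(792,440),interpolation=cv2.INTER_NEAREST))
E
```

```text
-0.0425 [300.45622503 186.42680793]
-0.05 [303.81940756 186.54246283]
0.0425 [262.53938906 185.12290373]
0.05 [259.21126595 185.00845448]
[[     0      0    640    480 306204]
 [   244    155     71     35    992]
 [   252    156      2      2      3]
 [   302    158      1      1      1]]
```

View pics/tip.png

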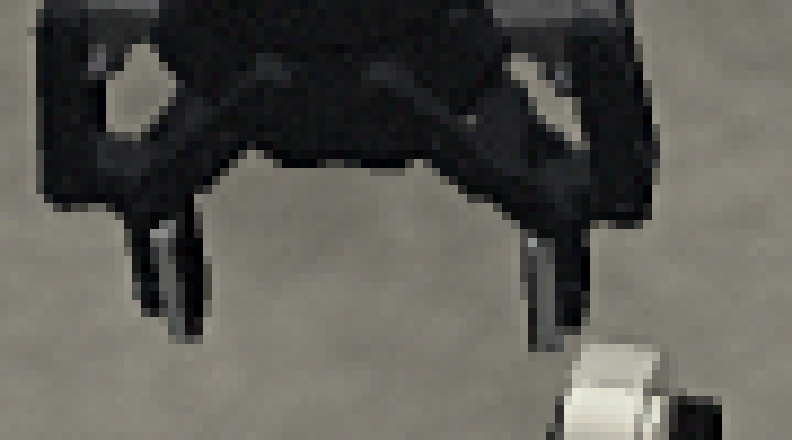

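```bash
python3 - <<'E'
from meas import *
from rig import *
for n in("top","scene"):
    im=dict(np.load(f"pics/{n}0.npz")); f=im["frame"].astype(int); P=cloud(im)
    b=top(P,(.5,.68,.03,.2),.062,.17)
    hsv=cv2.cvtColor(im["frame"],cv2.COLOR_RGB2HSV)
    m=b&(f.max(-1)<85)
    n_,l,s,c=cv2.connectedComponentsWithStats(m.astype(np.uint8)); i=1+np.argmax(s[1:,4]); x,y,w,h,a=s[i]; print(n,s[i])
    for v in range(y,y+h): print(v,np.where(l[v]==i)[0][[0,-1]],end=" ")
    print()
    foot=b&(hsv[...,1]>110)&~(l==i); print("foot",foot.sum(),*rect(im,cv2.morphologyEx((foot|(l==i)).astype(np.uint8),cv2.MORPH_OPEN,np.ones((2,2)))>0,.09))
    if n=="scene":
        for pt in ([x+w/2,y+h-1],):
            print(ray(im,pt,.09))
        u=x+w/2-.5; print("rows z.142 @top", ray(im,[u,y-.5+2],.142), "z.122",[ray(im,[u,v],.122)[0] for v in (y+6,)])
        K,R,t=cam(im)
        for q in ([.588,.115],[.586,.114],[.590,.116]):
            print(q,[np.round((lambda p:p[:2]/p[2])(K@(R@np.array([*q,z])+t)),1) for z in (.09,.11,.122,.142)])
    else: print(ray(im,[x+w/2-.5,y+h/2-.5],.142))
E
```

```text
top [335 178  10  12  93]
178 [339 340] 179 [338 343] 180 [336 343] 181 [336 344] 182 [336 344] 183 [336 344] 184 [335 344] 185 [335 344] 186 [335 344] 187 [336 344] 188 [337 343] 189 [338 342] 
foot 185 [584.7 113.5  43.4  29.3  24.1] [584.4 113.4]
[[0.58468089 0.11704641 0.142     ]]
scene [293 240  10  19 141]
240 [297 298] 241 [295 299] 242 [294 300] 243 [294 301] 244 [293 301] 245 [293 301] 246 [293 302] 247 [293 302] 248 [293 302] 249 [294 302] 250 [294 302] 251 [294 302] 252 [294 302] 253 [295 301] 254 [296 301] 255 [296 301] 256 [296 301] 257 [296 301] 258 [297 300] 
foot 173 [584.2 116.   82.1  30.7  30.7] [589.7 118.1]
[[0.59602773 0.11852036 0.09      ]]
rows z.142 @top [[0.58910864 0.11653896 0.142     ]] z.122 [array([0.58703815, 0.11364557, 0.122     ])]
[0.588, 0.115] [array([298.6, 255.1]), array([298.1, 249.8]), array([297.8, 246.5]), array([297.2, 240.9])]
[0.586, 0.114] [array([298.7, 254.4]), array([298.2, 249. ]), array([297.9, 245.8]), array([297.3, 240.2])]
[0.59, 0.116] [array([298.5, 255.8]), array([298. , 250.5]), array([297.6, 247.2]), array([297.1, 241.7])]
```

```bash
python3 -m pendant '[85,0.5,-0.25,0,0,0,0, 85,0.5,-0.25,0,0,0,0, 85,0.45,-0.235,0,0,0,0, 85,0,0,0.5,0,0,0, 85,0,0,0.5,0,0,0, 85,0,0,0,0,0,0, 85,0,0,0,0,0,0]'
python3 go.py .588 .115 .1025 27.2
```

```text
time_s: 3.0
position: [0.5881, 0.1136, 0.1821]
tool_rot: [[0.891, 0.454, 0.0], [0.454, -0.891, -0.0], [0.0, 0.0, -1.0]]
ft_force: [-0.0, -0.4, -0.2]
grip_width: 0.0851
t 3.0 pos [0.5881 0.1136 0.1821] yaw 26.99 grip 0.0851 F [-0.04 -0.4  -0.19]
turn units [ 0.001 -0.001 -0.027] shift units [ 0.011 -0.025  1.593]
```

```bash
python3 -m pendant '[85,0,0,0.4,0,0,0, 85,0,0,0.4,0,0,0, 85,0,0,0.4,0,0,0, 85,0,0,0.4,0,0,0, 85,0,0,0,0,0,0, 85,0,0,0,0,0,0]' 20
python3 go.py .588 .115 .1025 27
python3 - <<'E'
from rig import *
import cv2
im=get_image("scene"); a=im["frame"][170:310,210:400,::-1]; cv2.imwrite("pics/s2.png",cv2.resize(a,(760,560),interpolation=cv2.INTER_CUBIC))
E
```

```text
time_s: 3.6
position: [0.5888, 0.1142, 0.103]
tool_rot: [[0.891, 0.454, 0.002], [0.454, -0.891, 0.0], [0.002, 0.001, -1.0]]
ft_force: [0.5, -0.1, 0.9]
grip_width: 0.085
t 3.6 pos [0.5888 0.1142 0.103 ] yaw 27.03 grip 0.085 F [ 0.47 -0.06  0.95]
turn units [ 0.007 -0.014  0.004] shift units [-0.007 -0.022  0.011]
```

View pics/s2.png

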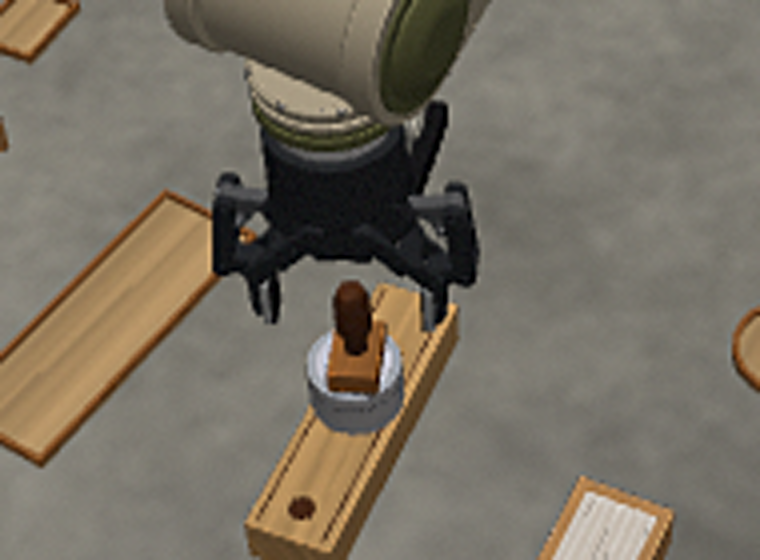

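```bash
python3 -m pendant '[40,0,0,0,0,0,0, 40,0,0,0,0,0,0, 40,0,0,0,0,0,0, 30,0,0,0,0,0,0, 25,0,0,0,0,0,0, 15,0,0,0,0,0,0, 15,0,0,0,0,0,0, 15,0,0,0,0,0,0, 15,0,0,0,0,0,0]' 25
```

```text
time_s: 4.55
position: [0.5881, 0.1146, 0.1014]
tool_rot: [[0.89, 0.455, 0.0], [0.455, -0.89, -0.0], [0.0, 0.0, -1.0]]
ft_force: [0.4, 0.5, 0.5]
grip_width: 0.021
```

```bash
python3 -m pendant '[15,0,0,0,0,0,0, 15,0,0,-0.1,0,0,0, 15,0,0,-0.2,0,0,0, 15,0,0,-0.3,0,0,0, 15,0,0,-0.4,0,0,0, 15,0,0,-0.4,0,0,0, 15,0,0,-0.4,0,0,0, 15,0,0,-0.3,0,0,0, 15,0,0,0,0,0,0]'
python3 go.py .3985 -.3165 .2 5.7
python3 - <<'E'
from rig import *
import cv2,numpy as np
im=get_image("scene"); a=im["frame"][150:290,210:400,::-1]; cv2.imwrite("pics/s3.png",cv2.resize(a,(760,560),interpolation=cv2.INTER_CUBIC)); np.savez("pics/scene3.npz",**im)
E
```

```text
time_s: 5.45
position: [0.5888, 0.1146, 0.2091]
tool_rot: [[0.89, 0.455, 0.005], [0.455, -0.89, 0.0], [0.004, 0.002, -1.0]]
ft_force: [0.4, 0.2, -0.9]
grip_width: 0.0213
t 5.45 pos [0.5888 0.1146 0.2091] yaw 27.07 grip 0.0213 F [ 0.4   0.16 -0.94]
turn units [ 0.01  -0.034  2.671] shift units [-4.644  8.202  0.182]
```

View pics/s3.png

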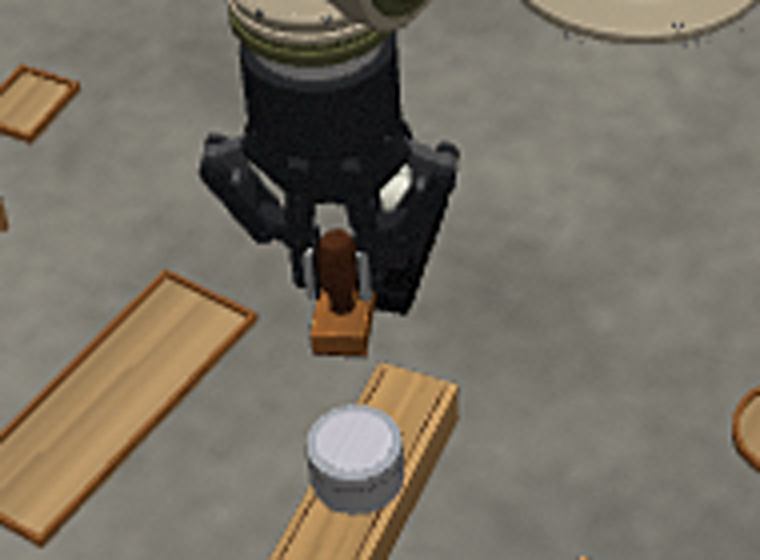

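```bash
python3 - <<'E'
from meas import *
im=dict(np.load("pics/scene3.npz")); P=cloud(im); f=im["frame"]; hsv=cv2.cvtColor(f,cv2.COLOR_RGB2HSV)
br=(hsv[...,0]<20)&(hsv[...,1]>120)
m=br&top(np.where(br[...,None],P,np.nan),(.54,.66,.06,.2),.17,.21)
print(m.sum(),rect(im,m,.19))
# bottom front edges
ys,xs=np.where(m); c=np.c_[xs,ys]
hull=cv2.convexHull(c.astype(np.int32))[:,0]; print(hull.tolist())
z=.1796
for a in hull: print(a,np.round(ray(im,a,.198)[0,:2]*1000,1),np.round(ray(im,a,.18)[0,:2]*1000,1))
E
```

```text
209 (array([597.1, 118.7,  46.4,  32.2,  25.8]), array([598.8, 120.2]))
[[303, 226], [301, 238], [291, 238], [288, 237], [288, 228], [290, 222], [303, 223]]
[303 226] [583.8 131.7] [570.6 122. ]
[301 238] [615.  146.8] [602.5 137.4]
[291 238] [625.7 128.3] [613.6 118.5]
[288 237] [626.6 121.1] [614.5 111.2]
[288 228] [605.1 106.6] [592.5  96.3]
[290 222] [588.2 100.4] [575.1  90. ]
[303 223] [576.3 126.9] [562.9 117. ]
```

```bash
python3 -m pendant '[15,0,0,0,0,0,0.4, 15,0,0,0,0,0,0.5, 15,0,0,0,0,0,0.5, 15,0,0,0,0,0,0.5, 15,0,0,0,0,0,0.4, 15,0,0,0,0,0,0.24, 15,0,0,0,0,0,0, 15,0,0,0,0,0,0]'; python3 go.py .3985 -.3165 .2 6.7
```

```text
time_s: 6.3
position: [0.5878, 0.1146, 0.2057]
tool_rot: [[0.993, 0.118, -0.001], [0.118, -0.993, -0.0], [-0.001, -0.0, -1.0]]
ft_force: [-0.4, -0.7, -0.7]
grip_width: 0.0209
t 6.3 pos [0.5878 0.1146 0.2057] yaw 6.8 grip 0.0209 F [-0.36 -0.73 -0.68]
turn units [-0.001  0.009  0.012] shift units [-4.766  8.121  0.113]
```

```bash
python3 -m pendant '[15,-0.15,0.25,0,0,0,0, 15,-0.3,0.5,0,0,0,0, 15,-0.4,0.7,0,0,0,0, 15,-0.4,0.7,0,0,0,0, 15,-0.4,0.7,0,0,0,0, 15,-0.4,0.7,0,0,0,0, 15,-0.4,0.7,0,0,0,0, 15,-0.4,0.7,0,0,0,0, 15,-0.4,0.7,0,0,0,0, 15,-0.4,0.7,0,0,0,0, 15,-0.4,0.7,0,0,0,0, 15,-0.4,0.6,0,0,0,0]'
python3 -m pendant '[15,-0.3,0.5,0,0,0,0, 15,-0.2,0.3,0,0,0,0, 15,-0.02,0.07,0,0,0,0, 15,0,0,0,0,0,0, 15,0,0,0,0,0,0]'
python3 go.py .3985 -.3165 .0345 6.7
```

```text
time_s: 7.5
position: [0.4102, -0.2934, 0.2063]
tool_rot: [[0.993, 0.117, -0.0], [0.117, -0.993, -0.0], [-0.0, 0.0, -1.0]]
ft_force: [-0.1, -0.1, -1.1]
grip_width: 0.0216
time_s: 8.0
position: [0.3914, -0.3368, 0.2063]
tool_rot: [[0.993, 0.118, -0.0], [0.118, -0.993, 0.0], [0.0, -0.0, -1.0]]
ft_force: [-0.7, -0.8, -0.2]
grip_width: 0.0211
t 8.0 pos [ 0.3914 -0.3368  0.2063] yaw 6.79 grip 0.0211 F [-0.68 -0.81 -0.22]
turn units [-0.003 -0.     0.011] shift units [ 0.188 -0.387  3.436]
```

```bash
python3 -m pendant '[15,0.19,-0.39,0,0,0,0, 15,0,0,0.4,0,0,0, 15,0,0,0.5,0,0,0, 15,0,0,0.5,0,0,0, 15,0,0,0.5,0,0,0, 15,0,0,0.4,0,0,0, 15,0,0,0.3,0,0,0, 15,0,0,0.2,0,0,0, 15,0,0,0,0,0,0, 15,0,0,0,0,0,0]'
python3 go.py .3985 -.3165 .0345 6.7
python3 - <<'E'
from rig import *
import cv2,numpy as np
for n in ("scene","top"):
    im=get_image(n); np.savez(f"pics/{n}4.npz",**im); cv2.imwrite(f"pics/{n}4f.png",im["frame"][:,:,::-1])
    a=im["frame"][110:210,160:280,::-1] if n=="scene" else im["frame"][200:340,450:600,::-1]
    cv2.imwrite(f"pics/{n}4.png",cv2.resize(a,(600,600*a.shape[0]//a.shape[1]),interpolation=cv2.INTER_CUBIC))
E
```

```text
time_s: 9.0
position: [0.3988, -0.3171, 0.0668]
tool_rot: [[0.993, 0.118, 0.0], [0.118, -0.993, -0.001], [0.0, 0.001, -1.0]]
ft_force: [-0.8, 0.4, -0.4]
grip_width: 0.0213
t 9.0 pos [ 0.3988 -0.3171  0.0668] yaw 6.78 grip 0.0213 F [-0.79  0.36 -0.42]
turn units [ 0.004 -0.003  0.011] shift units [-0.005 -0.012  0.647]
```

View pics/scene4.png

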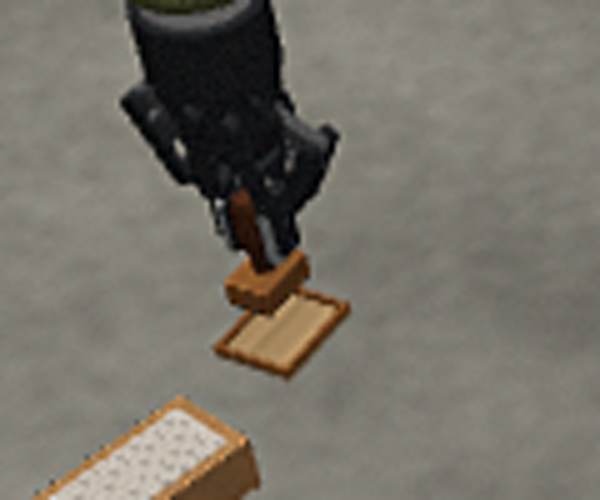

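View pics/top4.png

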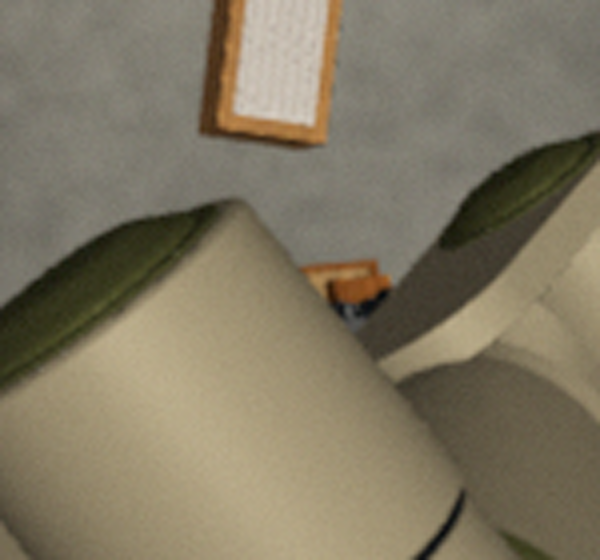

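The scene view shows the stamp foot over the small tray (crop (265,280) against the tray at (285,335)), with its edges parallel. I lower it slowly.

```bash
python3 -m pendant '[15,0,0,0.2,0,0,0, 15,0,0,0.2,0,0,0, 15,0,0,0.1,0,0,0, 15,0,0,0.07,0,0,0, 15,0,0,0.04,0,0,0, 15,0,0,0,0,0,0, 15,0,0,0,0,0,0]'; python3 go.py .3985 -.3165 .0335 6.7
python3 - <<'E'
from rig import *
import cv2,numpy as np
im=get_image("scene"); np.savez("pics/scene5.npz",**im)
a=im["frame"][130:210,180:260,::-1]
cv2.imwrite("pics/scene5.png",cv2.resize(a,(600,600),interpolation=cv2.INTER_CUBIC))
E
```

```text
time_s: 9.8
position: [0.3985, -0.3173, 0.036]
tool_rot: [[0.993, 0.117, 0.0], [0.117, -0.993, -0.0], [0.0, 0.0, -1.0]]
ft_force: [0.7, 0.1, -0.9]
grip_width: 0.0212
t 9.8 pos [ 0.3985 -0.3173  0.036 ] yaw 6.75 grip 0.0212 F [ 0.69  0.12 -0.87]
turn units [ 0.002 -0.001  0.006] shift units [ 0.002 -0.016  0.05 ]
```

View pics/scene5.png

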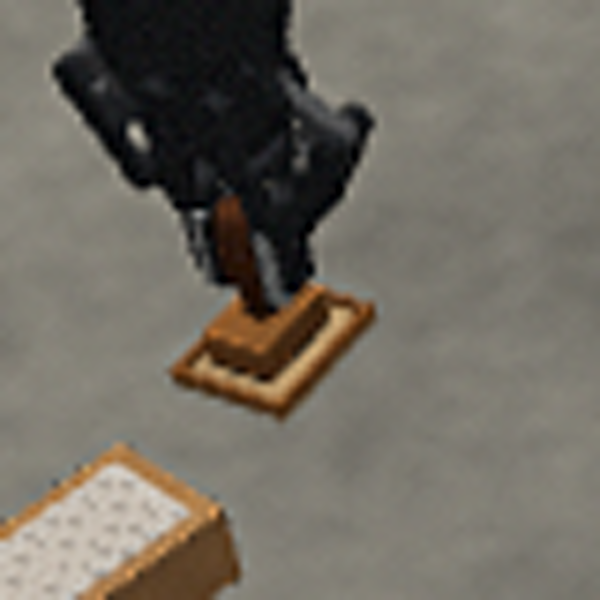

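```bash
python3 - <<'E'
from h import *
im=dict(np.load("pics/scene5.npz"))
f=lambda x,y,z: print(x,y,np.round(ray(im,[180+x/7.5-.4,130+y/7.5-.4],z)[0]*1000,1))
print("foot btm front, left, right-ish");f(262,380,.006);f(208,362,.006);f(330,322,.006)
print("foot top corners"); f(262,350,.024);f(208,335,.024);f(328,300,.024)
print("tray lip outer bottom front/left/right");f(283,418,0);f(172,378,0);f(375,312,0)
a=np.deg2rad(5.6);R=np.array([[np.cos(a),-np.sin(a)],[np.sin(a),np.cos(a)]])
for c in ((398,-317),):
  print("pred tray corner outer", [np.round(np.array(c)+R@np.array(v),1) for v in ((34,27),(34,-27),(-34,27))])
  print("pred foot corner", [np.round(np.array((398.5,-317.3))+R@np.array(v),1) for v in ((22,15),(22,-15),(-22,15))])
E
```

```text
foot btm front, left, right-ish
262 380 [ 420.8 -304.7    6. ]
208 362 [ 423.5 -330.8    6. ]
330 322 [ 379.6 -303.3    6. ]
foot top corners
262 350 [ 420.7 -300.2   24. ]
208 335 [ 424.6 -324.9   24. ]
328 300 [ 383.9 -296.5   24. ]
tray lip outer bottom front/left/right
283 418 [ 429.6 -288.1    0. ]
172 378 [ 433.7 -342.8    0. ]
375 312 [ 360.6 -296.4    0. ]
pred tray corner outer [array([ 429.2, -286.8]), array([ 434.5, -340.6]), array([ 361.5, -293.4])]
pred foot corner [array([ 418.9, -300.2]), array([ 421.9, -330.1]), array([ 375.1, -304.5])]
```

```bash
python3 -m pendant '[15,-0.04,0.02,0,0,0,0, 15,0,0,0.03,0,0,0, 15,0,0,0,0,0,0, 15,0,0,0,0,0,0]';python3 -m pendant '[15,0,0,0.02,0,0,0, 15,0,0,0,0,0,0,15,0,0,0,0,0,0]'
```

```text
time_s: 10.25
position: [0.3965, -0.3184, 0.0343]
tool_rot: [[0.993, 0.117, -0.0], [0.117, -0.993, 0.0], [-0.0, -0.0, -1.0]]
ft_force: [0.1, 0.2, -1.3]
grip_width: 0.0209
time_s: 10.55
position: [0.3966, -0.3185, 0.0334]
tool_rot: [[0.993, 0.117, 0.0], [0.117, -0.993, -0.0], [0.0, 0.0, -1.0]]
ft_force: [-0.4, -0.3, 0.9]
grip_width: 0.0214
```

```bash
python3 -m pendant '[15,0,0,0.02,0,0,0, 15,0,0,0,0,0,0,15,0,0,0,0,0,0]';python3 -m pendant '[15,0,0,0.02,0,0,0, 15,0,0,0,0,0,0,15,0,0,0,0,0,0]'
```

```text
time_s: 10.85
position: [0.3967, -0.3185, 0.0333]
tool_rot: [[0.993, 0.118, 0.001], [0.118, -0.993, -0.001], [0.001, 0.001, -1.0]]
ft_force: [-2.6, 3.5, 11.8]
grip_width: 0.0212
time_s: 11.15
position: [0.3968, -0.3186, 0.0332]
tool_rot: [[0.993, 0.118, 0.001], [0.118, -0.993, -0.002], [0.001, 0.002, -1.0]]
ft_force: [-3.7, 5.3, 23.9]
grip_width: 0.0212
```

```bash
python3 -m pendant '[15,0,0,-0.03,0,0,0, 15,0,0,0,0,0,0, 30,0,0,0,0,0,0, 50,0,0,0,0,0,0, 60,0,0,0,0,0,0, 60,0,0,0,0,0,0, 60,0,0,-0.3,0,0,0, 60,0,0,-0.6,0,0,0, 60,0,0,-0.8,0,0,0, 60,0,0,-0.8,0,0,0, 70,0,0,-0.8,0,0,0]'; python3 -m pendant '[85,0,0,-0.3,0,0,0, 85,-0.5,0.5,0,0,0,0, 85,-0.5,0.5,0,0,0,0, 85,0,0,0,0,0,0]'
python3 - <<'E'
from rig import *
import cv2,numpy as np
im=get_image("scene"); np.savez("pics/scene6.npz",**im)
a=im["frame"][130:210,180:260,::-1]
cv2.imwrite("pics/scene6.png",cv2.resize(a,(600,600),interpolation=cv2.INTER_CUBIC))
E
```

```text
time_s: 12.25
position: [0.3963, -0.3182, 0.1994]
tool_rot: [[0.993, 0.117, -0.0], [0.117, -0.993, 0.0], [-0.0, -0.0, -1.0]]
ft_force: [0.1, -0.4, -0.6]
grip_width: 0.0701
time_s: 12.65
position: [0.3509, -0.3764, 0.2126]
tool_rot: [[0.993, 0.114, -0.001], [0.114, -0.993, -0.001], [-0.001, 0.001, -1.0]]
ft_force: [-0.5, -0.0, 0.1]
grip_width: 0.085
```

View pics/scene6.png

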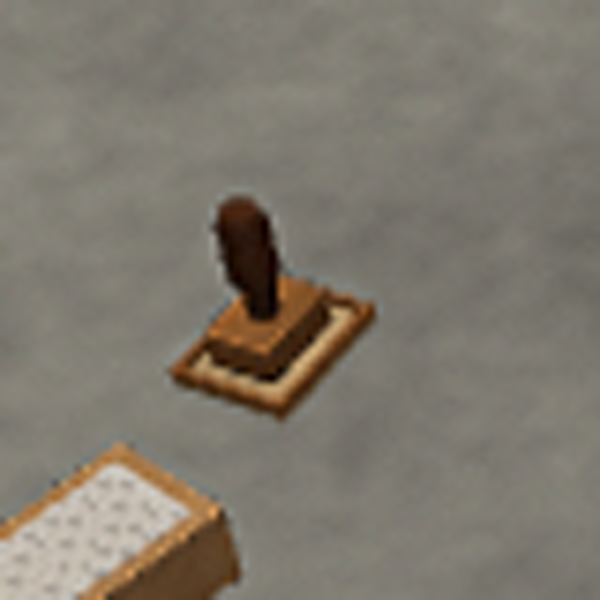

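```bash
python3 - <<'E'
from meas import *
from rig import *
for n in ("scene","top"):
    im=get_image(n); np.savez(f"pics/{n}7.npz",**im); cv2.imwrite(f"pics/{n}7.png",im["frame"][:,:,::-1]); P=cloud(im); f=im["frame"].astype(int); hsv=cv2.cvtColor(im["frame"],cv2.COLOR_RGB2HSV)
    mk=top(P,(.5,.7,.03,.2),.064,.081)
    g=mk&(hsv[...,1]<60)&(f.min(-1)>130)
    print(n,"tin",mk.sum(),*rect(im,mk,.072)," bright",g.sum(),*rect(im,g,.072))
    c=np.argwhere(g)[:,::-1]; h=cv2.convexHull(ray(im,c,.072)[:,:2].astype(np.float32)*1000)
    print(cv2.minEnclosingCircle(h))
E
```

```text
scene tin 392 [591.5 115.3  60.6  55.9  30.3] [592.1 115. ]  bright 345 [589.6 112.8  55.2  53.   32.4] [589.8 113.2]
((589.1528930664062, 113.55330657958984), 28.385780334472656)
top tin 563 [5.844e+02 1.096e+02 5.640e+01 5.560e+01 5.000e-01] [584.2 110.5]  bright 523 [5.855e+02 1.107e+02 5.420e+01 5.350e+01 5.000e-01] [585.7 110.9]
((585.2218627929688, 110.97321319580078), 28.150943756103516)
```

View pics/top7.png

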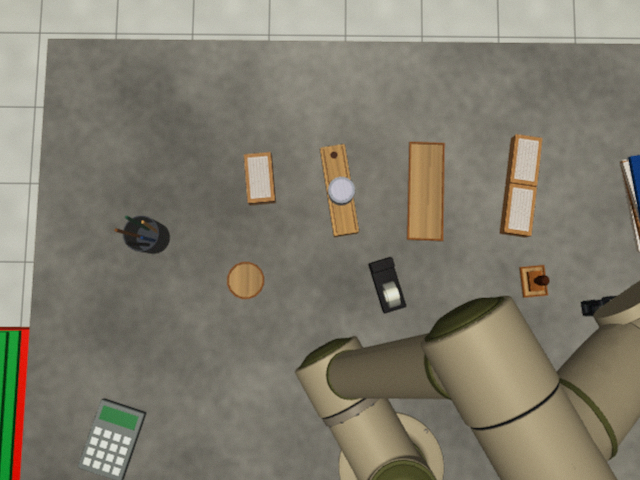

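```bash
python3 go.py .588 .1125 .2126 6.7
```

```text
t 12.8 pos [ 0.3529 -0.3736  0.2126] yaw 6.73 grip 0.0852 F [-0.31  0.59 -0.29]
turn units [-0.005 -0.     0.004] shift units [ 5.805 -9.107  0.   ]
```

```bash
python3 -m pendant '[85,0.48,-0.755,0,0,0,0, 85,0.48,-0.755,0,0,0,0, 85,0.48,-0.755,0,0,0,0, 85,0.48,-0.755,0,0,0,0, 85,0.48,-0.755,0,0,0,0, 85,0.48,-0.755,0,0,0,0, 85,0.48,-0.755,0,0,0,0, 85,0.48,-0.755,0,0,0,0, 85,0.48,-0.755,0,0,0,0, 85,0.48,-0.755,0,0,0,0, 85,0.48,-0.755,0,0,0,0, 85,0.48,-0.755,0,0,0,0]'
python3 -m pendant '[85,0.05,-0.05,0,0,0,0, 85,0,0,0.5,0,0,0, 85,0,0,0.5,0,0,0, 85,0,0,0.5,0,0,0, 85,0,0,0,0,0,0, 85,0,0,0,0,0,0]'
python3 go.py .588 .1125 .041 6.7
```

```text
time_s: 14.0
position: [0.5857, 0.1129, 0.2128]
tool_rot: [[0.993, 0.119, -0.0], [0.119, -0.993, 0.0], [-0.0, -0.0, -1.0]]
ft_force: [0.5, -1.4, 0.1]
grip_width: 0.0852
time_s: 14.6
position: [0.5877, 0.1129, 0.1385]
tool_rot: [[0.993, 0.118, -0.0], [0.118, -0.993, 0.0], [-0.0, -0.0, -1.0]]
ft_force: [0.1, 0.4, 1.1]
grip_width: 0.0849
t 14.6 pos [0.5877 0.1129 0.1385] yaw 6.77 grip 0.0849 F [0.08 0.36 1.1 ]
turn units [-0.     0.     0.009] shift units [0.004 0.008 1.949]
```

```bash
python3 -m pendant '[85,0,0,0.4,0,0,0, 85,0,0,0.4,0,0,0, 85,0,0,0.4,0,0,0, 85,0,0,0.4,0,0,0, 85,0,0,0.2,0,0,0, 85,0,0,0.15,0,0,0, 85,0,0,0,0,0,0, 85,0,0,0,0,0,0]'
python3 go.py .588 .1125 .041 6.7
python3 - <<'E'
from rig import *
import cv2
im=get_image("scene"); a=im["frame"][170:310,210:400,::-1]; cv2.imwrite("pics/s8.png",cv2.resize(a,(760,560),interpolation=cv2.INTER_CUBIC))
E
```

```text
time_s: 15.4
position: [0.5883, 0.1125, 0.0413]
tool_rot: [[0.993, 0.117, 0.002], [0.117, -0.993, 0.0], [0.002, 0.0, -1.0]]
ft_force: [-0.9, 0.8, -0.1]
grip_width: 0.0852
t 15.4 pos [0.5883 0.1125 0.0413] yaw 6.74 grip 0.0852 F [-0.9   0.77 -0.08]
turn units [ 0.001 -0.011  0.006] shift units [-0.007  0.     0.006]
```

View pics/s8.png

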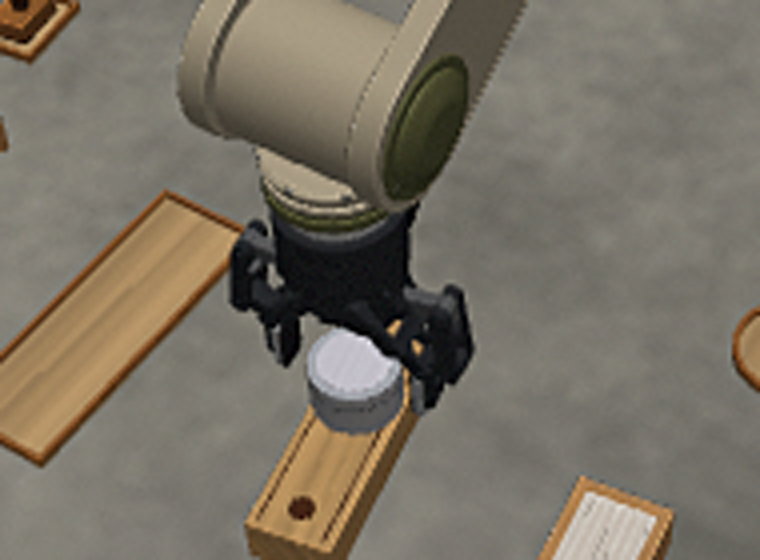

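```bash
python3 -m pendant '[70,0,0,0,0,0,0, 65,0,0,0,0,0,0, 62,0,0,0,0,0,0, 58,0,0,0,0,0,0, 52,0,0,0,0,0,0, 50,0,0,0,0,0,0, 50,0,0,0,0,0,0, 50,0,0,0,0,0,0]' 30
python3 -m pendant '[50,0,0,-0.05,0,0,0, 50,0,0,-0.1,0,0,0, 50,0,0,-0.2,0,0,0, 50,0,0,-0.3,0,0,0, 50,0,0,-0.4,0,0,0, 50,0,0,-0.5,0,0,0, 50,0,0,-0.5,0,0,0, 50,0,0,-0.4,0,0,0, 50,0,0,-0.2,0,0,0, 50,0,0,0,0,0,0]'
python3 - <<'E'
from meas import *
from rig import *
im=get_image("scene"); a=im["frame"][130:310,190:430,::-1]; cv2.imwrite("pics/s9.png",cv2.resize(a,(760,570),interpolation=cv2.INTER_CUBIC))
s=observe(); zt=s["position"][2]-.0413+.072; P=cloud(im); f=im["frame"].astype(int); hsv=cv2.cvtColor(im["frame"],cv2.COLOR_RGB2HSV)
g=(hsv[...,1]<60)&(f.min(-1)>130)
g=g&top(np.where(g[...,None],P,np.nan),(.5,.7,.03,.2),zt-.012,zt+.012)
print(zt,s["position"],g.sum(),rect(im,g,zt))
E
python3 go.py .3945 .321 .2 6.7
```

```text
time_s: 16.25
position: [0.5879, 0.1124, 0.0407]
tool_rot: [[0.993, 0.117, 0.001], [0.117, -0.993, -0.0], [0.001, 0.0, -1.0]]
ft_force: [-1.0, -1.3, 5.6]
grip_width: 0.0571
time_s: 17.25
position: [0.5882, 0.1126, 0.1742]
tool_rot: [[0.993, 0.117, 0.003], [0.117, -0.993, 0.0], [0.003, 0.0, -1.0]]
ft_force: [-0.0, -0.7, -1.6]
grip_width: 0.057
0.20354239843806715 [0.58768231 0.11255592 0.1728424 ] 313 (array([593.8, 110.4,  56.9,  42.8,  68.3]), array([593.1, 110.3]))
t 17.3 pos [0.5877 0.1126 0.1728] yaw 6.75 grip 0.0575 F [-0.13  0.73 -2.67]
turn units [ 0.    -0.002  0.006] shift units [-3.351 -4.591 -0.543]
```

View pics/s9.png

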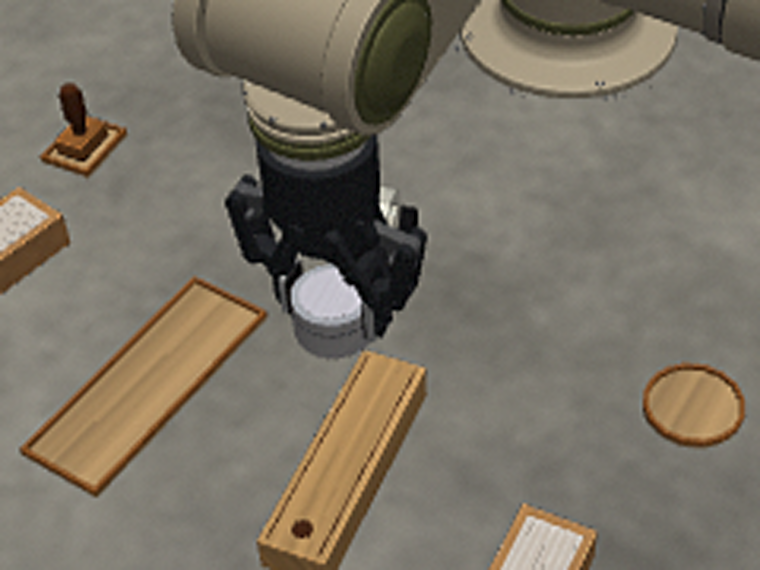

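```bash
python3 -m pendant '[50,-0.1,-0.15,0,0,0,0, 50,-0.25,-0.34,0,0,0,0, 50,-0.4,-0.55,0,0,0,0, 50,-0.4,-0.55,0,0,0,0, 50,-0.4,-0.55,0,0,0,0, 50,-0.4,-0.55,0,0,0,0, 50,-0.4,-0.55,0,0,0,0, 50,-0.4,-0.55,0,0,0,0, 50,-0.3,-0.4,0,0,0,0, 50,-0.2,-0.27,0,0,0,0, 50,-0.1,-0.13,0,0,0,0, 50,0,0,0,0,0,0]'
python3 -m pendant '[50,0,0,0,0,0,0]'
python3 go.py .3945 .321 .0165 6.7
```

```text
time_s: 18.5
position: [0.3935, 0.3212, 0.1723]
tool_rot: [[0.993, 0.119, -0.001], [0.119, -0.993, -0.001], [-0.001, 0.0, -1.0]]
ft_force: [0.8, 0.5, -1.2]
grip_width: 0.0569
time_s: 18.6
position: [0.3947, 0.3204, 0.1725]
tool_rot: [[0.993, 0.117, -0.0], [0.117, -0.993, -0.0], [-0.0, 0.0, -1.0]]
ft_force: [-0.5, 0.0, -1.5]
grip_width: 0.057
t 18.6 pos [0.3947 0.3204 0.1725] yaw 6.73 grip 0.057 F [-0.47  0.   -1.46]
turn units [0.003 0.003 0.004] shift units [-3.00e-03 -1.20e-02  3.12e+00]
```

```bash
python3 -m pendant '[50,0,0,0.3,0,0,0, 50,0,0,0.4,0,0,0, 50,0,0,0.5,0,0,0, 50,0,0,0.5,0,0,0, 50,0,0,0.4,0,0,0, 50,0,0,0.3,0,0,0, 50,0,0,0.25,0,0,0, 50,0,0,0.15,0,0,0, 50,0,0,0,0,0,0, 50,0,0,0,0,0,0]'
python3 go.py .3945 .321 .0087 6.7
python3 - <<'E'
from rig import *
import cv2,numpy as np
for n in ("scene","top"):
    im=get_image(n); np.savez(f"pics/{n}10.npz",**im)
    a=im["frame"][200:300,350:470,::-1] if n=="scene" else im["frame"][230:330,180:300,::-1]
    cv2.imwrite(f"pics/{n}10.png",cv2.resize(a,(600,500),interpolation=cv2.INTER_CUBIC))
E
```

```text
time_s: 19.6
position: [0.395, 0.3206, 0.0332]
tool_rot: [[0.993, 0.117, 0.001], [0.117, -0.993, 0.0], [0.001, -0.0, -1.0]]
ft_force: [-0.4, 0.1, 0.2]
grip_width: 0.0573
t 19.6 pos [0.395  0.3206 0.0332] yaw 6.71 grip 0.0573 F [-0.36  0.05  0.15]
turn units [-0.001 -0.004  0.002] shift units [-0.009 -0.009  0.489]
```

View pics/scene10.png

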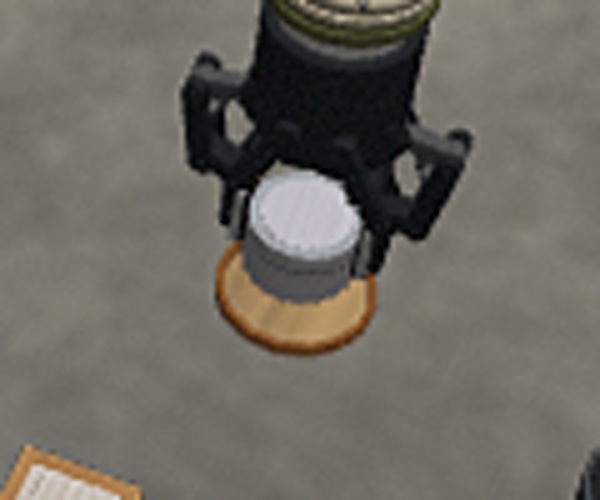

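View pics/top10.png

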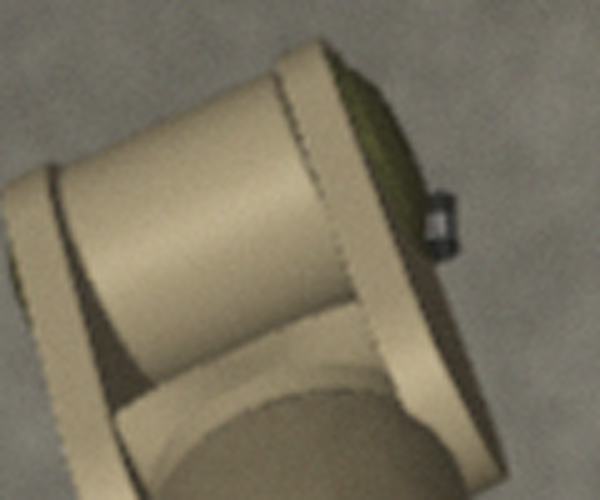

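```bash
python3 - <<'E'
from h import *
im=dict(np.load("pics/scene10.npz"))
f=lambda x,y,z: print(x,y,np.round(ray(im,[350+x/5-.4,200+y/5-.4],z)[0]*1000,1))
f(306,215,.0645); f(300,302,.0285); f(297,350,0.002)
hsv=cv2.cvtColor(im["frame"],cv2.COLOR_RGB2HSV); 
P=cloud(im); m=(hsv[...,1]>70)&(hsv[...,0]<25); m[:, :385]=0; m[:,430:]=0; m[:235]=0;m[285:]=0
c=np.argwhere(m)[:,::-1]; W=(ray(im,c,.006)[:,:2]*1000).astype(np.float32); print(len(c),cv2.minEnclosingCircle(W), W.min(0),W.max(0))
im0=dict(np.load("pics/scene0.npz")); hsv=cv2.cvtColor(im0["frame"],cv2.COLOR_RGB2HSV); m=(hsv[...,1]>70)&(hsv[...,0]<25); m[:, :385]=0; m[:,430:]=0; m[:235]=0;m[285:]=0
c=np.argwhere(m)[:,::-1]; W=(ray(im0,c,.006)[:,:2]*1000).astype(np.float32); print(len(c),cv2.minEnclosingCircle(W),W.mean(0))
E
```

```text
306 215 [397.9 321.7  64.5]
300 302 [421.7 333.9  28.5]
297 350 [430.1 339.5   2. ]
377 ((398.1932373046875, 322.83447265625), 43.00457000732422) [367.4326  280.91312] [440.58856 364.01874]
690 ((397.31719970703125, 322.310791015625), 44.4405403137207) [397.45032 323.05835]
```

```bash
python3 -m pendant '[50,-0.02,0,0.15,0,0,0, 50,0,0,0.12,0,0,0, 50,0,0,0.08,0,0,0, 50,0,0,0.05,0,0,0, 50,0,0,0.04,0,0,0, 50,0,0,0,0,0,0, 50,0,0,0,0,0,0]'
python3 -m pendant '[50,0,0,0.03,0,0,0, 50,0,0,0,0,0,0, 50,0,0,0,0,0,0]'
```

```text
time_s: 20.4
position: [0.3936, 0.3207, 0.0109]
tool_rot: [[0.993, 0.117, 0.0], [0.117, -0.993, 0.0], [0.0, -0.0, -1.0]]
ft_force: [-0.8, -0.8, -2.0]
grip_width: 0.0571
time_s: 20.7
position: [0.3935, 0.3207, 0.0094]
tool_rot: [[0.993, 0.117, -0.0], [0.117, -0.993, 0.0], [-0.0, -0.0, -1.0]]
ft_force: [-0.3, 0.6, -1.4]
grip_width: 0.057
```

```bash
python3 -m pendant '[50,0,0,0.02,0,0,0, 50,0,0,0,0,0,0, 50,0,0,0,0,0,0]'
python3 -m pendant '[50,0,0,0.015,0,0,0, 50,0,0,0,0,0,0, 50,0,0,0,0,0,0]'
```

```text
time_s: 21.0
position: [0.3936, 0.3207, 0.0087]
tool_rot: [[0.993, 0.117, 0.0], [0.117, -0.993, 0.0], [0.001, -0.0, -1.0]]
ft_force: [-0.6, -1.4, 5.8]
grip_width: 0.0568
time_s: 21.3
position: [0.3936, 0.3207, 0.0087]
tool_rot: [[0.993, 0.118, 0.001], [0.118, -0.993, 0.0], [0.001, -0.0, -1.0]]
ft_force: [-4.4, -2.0, 14.1]
grip_width: 0.0571
```

```bash
python3 -m pendant '[50,0,0,-0.015,0,0,0, 62,0,0,0,0,0,0, 70,0,0,0,0,0,0, 80,0,0,0,0,0,0, 85,0,0,0,0,0,0, 85,0,0,-0.3,0,0,0, 85,0,0,-0.6,0,0,0, 85,0,0,-0.8,0,0,0, 85,0,0,-0.8,0,0,0, 85,0,0,-0.8,0,0,0, 85,-0.5,0,0,0,0,0, 85,0,0,0,0,0,0]'
python3 go.py .595 .115 .2 9.5
python3 - <<'E'
from meas import *
from rig import *
im=get_image("scene"); np.savez("pics/scene11.npz",**im)
a=im["frame"][200:300,350:470,::-1]
cv2.imwrite("pics/scene11.png",cv2.resize(a,(600,500),interpolation=cv2.INTER_CUBIC))
P=cloud(im); mk=top(P,(.46,.75,.03,.2),.028,.046); print("pbox",rect(im,mk,.036))
mk=top(P,(.46,.75,.03,.2),.033,.046); print("pbox",rect(im,mk,.036))
E
```

```text
time_s: 22.5
position: [0.3668, 0.3176, 0.1742]
tool_rot: [[0.993, 0.118, 0.0], [0.118, -0.993, 0.0], [0.001, -0.0, -1.0]]
ft_force: [-0.9, -0.2, 0.3]
grip_width: 0.0855
t 22.5 pos [0.3668 0.3176 0.1742] yaw 6.8 grip 0.0855 F [-0.92 -0.17  0.35]
turn units [-0.003 -0.004 -0.338] shift units [ 3.832  4.749 -0.516]
pbox (array([600.1, 118.8, 204.5,  58.4,   9.4]), array([605. , 119.4]))
pbox (array([598.2, 117.9, 200.4,  57. ,   9.5]), array([602.9, 118.2]))
```

View pics/scene11.png

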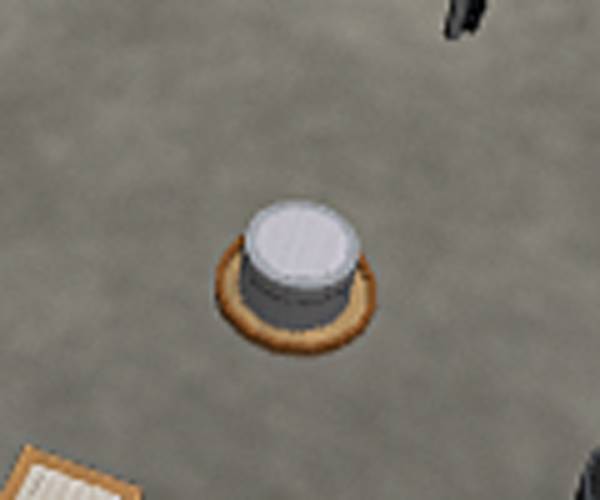

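```bash
python3 -m pendant '[85,0,0,0,0,0,-0.34, 85,0.2,0.24,0,0,0,0, 85,0.6,0.72,0,0,0,0, 85,0.6,0.72,0,0,0,0, 85,0.6,0.72,0,0,0,0, 85,0.6,0.72,0,0,0,0, 85,0.5,0.7,0,0,0,0, 85,0.5,0.6,0,0,0,0, 85,0,0,0,0,0,0, 85,0,0,0,0,0,0]'
python3 go.py .5955 .1162 .006 9.45
```

```text
time_s: 23.55
position: [0.5829, 0.1286, 0.172]
tool_rot: [[0.987, 0.163, -0.002], [0.163, -0.987, 0.0], [-0.002, -0.0, -1.0]]
ft_force: [-0.2, 0.4, 0.1]
grip_width: 0.0858
t 23.55 pos [0.5829 0.1286 0.172 ] yaw 9.38 grip 0.0858 F [-0.2   0.45  0.09]
turn units [-0.003  0.014 -0.009] shift units [0.208 0.286 3.321]
```

```bash
python3 -m pendant '[85,0.2,0.285,0,0,0,0, 85,0,0,0.5,0,0,0, 85,0,0,0.6,0,0,0, 85,0,0,0.6,0,0,0, 85,0,0,0.3,0,0,0, 85,0,0,0,0,0,0, 85,0,0,0,0,0,0]'
python3 go.py .5955 .1162 .006 9.45
python3 - <<'E'
from rig import *
import cv2
im=get_image("scene"); a=im["frame"][170:320,210:410,::-1]; cv2.imwrite("pics/s12.png",cv2.resize(a,(760,570),interpolation=cv2.INTER_CUBIC))
E
```

```text
time_s: 24.25
position: [0.5952, 0.1171, 0.0739]
tool_rot: [[0.986, 0.165, 0.001], [0.165, -0.986, 0.0], [0.001, 0.0, -1.0]]
ft_force: [0.5, 0.2, 0.2]
grip_width: 0.0851
t 24.25 pos [0.5952 0.1171 0.0739] yaw 9.5 grip 0.0851 F [0.51 0.21 0.16]
turn units [ 0.001 -0.005  0.006] shift units [0.004 0.019 1.359]
```

View pics/s12.png

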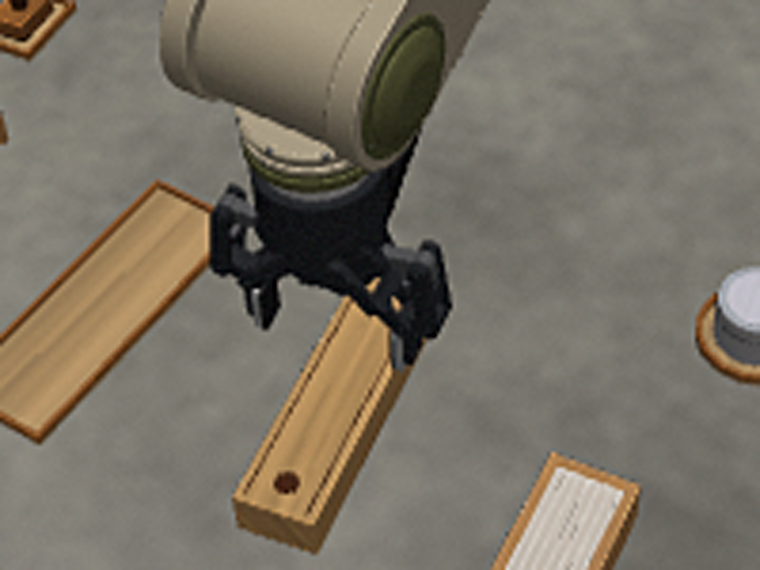

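```bash
python3 -m pendant '[85,0,0,0.3,0,0,0, 85,0,0,0.3,0,0,0, 85,0,0,0.3,0,0,0, 85,0,0,0.25,0,0,0, 85,0,0,0.2,0,0,0, 85,0,0,0,0,0,0, 85,0,0,0,0,0,0]' 40
python3 go.py .5955 .1162 .006 9.45
```

```text
time_s: 25.0
position: [0.5951, 0.1169, 0.0063]
tool_rot: [[0.986, 0.165, 0.001], [0.165, -0.986, 0.0], [0.001, 0.0, -1.0]]
ft_force: [-0.1, 0.3, -0.4]
grip_width: 0.085
t 25.0 pos [0.5951 0.1169 0.0063] yaw 9.47 grip 0.085 F [-0.09  0.3  -0.44]
turn units [ 0.001 -0.005  0.002] shift units [0.005 0.016 0.006]
```

```bash
python3 -m pendant '[70,0,0,0,0,0,0, 65,0,0,0,0,0,0, 60,0,0,0,0,0,0, 56,0,0,0,0,0,0, 50,0,0,0,0,0,0, 48,0,0,0,0,0,0, 48,0,0,0,0,0,0, 48,0,0,0,0,0,0]' 40
python3 -m pendant '[48,0,0,-0.05,0,0,0, 48,0,0,-0.1,0,0,0, 48,0,0,-0.15,0,0,0, 48,0,0,-0.2,0,0,0, 48,0,0,-0.3,0,0,0, 48,0,0,-0.3,0,0,0, 48,0,0,-0.2,0,0,0, 48,0,0,-0.1,0,0,0, 48,0,0,0,0,0,0]'
python3 go.py .599 -.081 .08 -1.75
python3 - <<'E'
from rig import *
import cv2,numpy as np
im=get_image("scene"); a=im["frame"][170:320,210:410,::-1]; cv2.imwrite("pics/s13.png",cv2.resize(a,(760,570),interpolation=cv2.INTER_CUBIC)); np.savez("pics/scene13.npz",**im)
E
```

```text
time_s: 25.8
position: [0.5951, 0.1168, 0.0064]
tool_rot: [[0.986, 0.164, 0.001], [0.164, -0.986, -0.0], [0.001, 0.0, -1.0]]
ft_force: [-1.3, -1.1, 5.7]
grip_width: 0.0556
time_s: 26.7
position: [0.5949, 0.1169, 0.0765]
tool_rot: [[0.986, 0.164, 0.001], [0.164, -0.986, 0.0], [0.001, 0.0, -1.0]]
ft_force: [-0.0, -0.1, -2.6]
grip_width: 0.0555
t 26.7 pos [0.5949 0.1169 0.0765] yaw 9.46 grip 0.0555 F [-0.03 -0.06 -2.64]
turn units [ 0.    -0.008  1.402] shift units [ 0.202  3.954 -0.07 ]
```

View pics/s13.png

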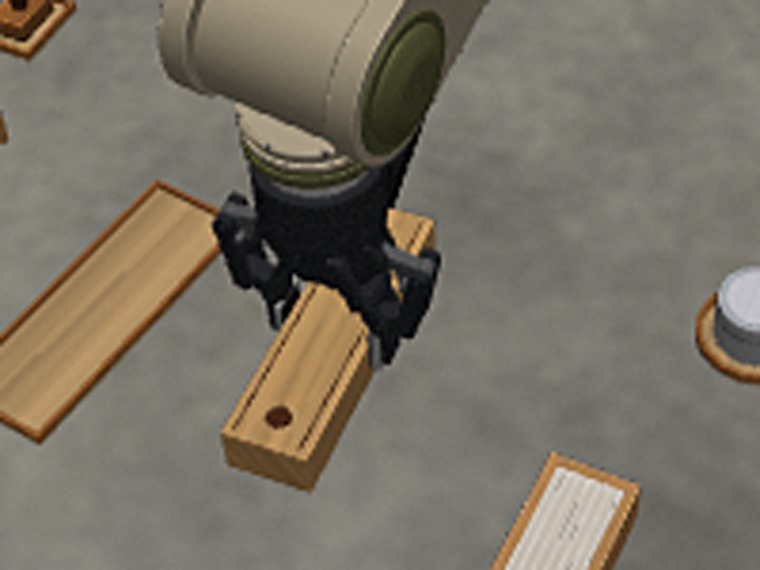

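```bash
python3 -m pendant '[48,0,0,0,0,0,0.2, 48,0,0,0,0,0,0.3, 48,0,0,0,0,0,0.4, 48,0,0,0,0,0,0.3, 48,0,0,0,0,0,0.2, 48,0,0.1,0,0,0,0, 48,0.1,0.3,0,0,0,0, 48,0.1,0.5,0,0,0,0, 48,0,0.6,0,0,0,0, 48,0,0.6,0,0,0,0, 48,0,0.6,0,0,0,0, 48,0,0.5,0,0,0,0]'
python3 -m pendant '[48,0,0.4,0,0,0,0, 48,0,0.25,0,0,0,0, 48,0,0.1,0,0,0,0, 48,0,0,0,0,0,0, 48,0,0,0,0,0,0]'
python3 go.py .599 -.081 .010 -1.75
```

```text
time_s: 27.95
position: [0.5999, -0.0463, 0.0758]
tool_rot: [[1.0, -0.031, 0.0], [-0.031, -1.0, -0.0], [0.0, 0.0, -1.0]]
ft_force: [-0.1, -0.3, -2.1]
grip_width: 0.0552
time_s: 28.45
position: [0.5987, -0.0802, 0.0758]
tool_rot: [[1.0, -0.03, -0.0], [-0.03, -1.0, 0.0], [-0.0, -0.0, -1.0]]
ft_force: [0.2, -0.2, -3.1]
grip_width: 0.0556
t 28.45 pos [ 0.5987 -0.0802  0.0758] yaw -1.7 grip 0.0556 F [ 0.2  -0.17 -3.14]
turn units [-0.002  0.001  0.007] shift units [0.006 0.017 1.316]
```

```bash
python3 -m pendant '[48,0,0,0.2,0,0,0, 48,0,0,0.3,0,0,0, 48,0,0,0.3,0,0,0, 48,0,0,0.15,0,0,0, 48,0,0.02,0.05,0,0,0, 48,0,0,0,0,0,0, 48,0,0,0,0,0,0]'
python3 go.py .599 -.081 .010 -1.75
python3 - <<'E'
from rig import *
import cv2,numpy as np
for n in ("scene","top"):
    im=get_image(n); np.savez(f"pics/{n}14.npz",**im)
    a=im["frame"][190:310,170:330,::-1] if n=="scene" else im["frame"][110:270,360:500,::-1]
    cv2.imwrite(f"pics/{n}14.png",cv2.resize(a,(720,540) if n=="scene" else (525,600),interpolation=cv2.INTER_CUBIC))
E
```

```text
time_s: 29.15
position: [0.5991, -0.0818, 0.0264]
tool_rot: [[1.0, -0.03, 0.001], [-0.03, -1.0, -0.0], [0.001, 0.0, -1.0]]
ft_force: [0.5, 0.1, -2.5]
grip_width: 0.0552
t 29.15 pos [ 0.5991 -0.0818  0.0264] yaw -1.73 grip 0.0552 F [ 0.54  0.1  -2.54]
turn units [ 0.002 -0.007  0.003] shift units [-0.002 -0.016  0.327]
```

View pics/scene14.png

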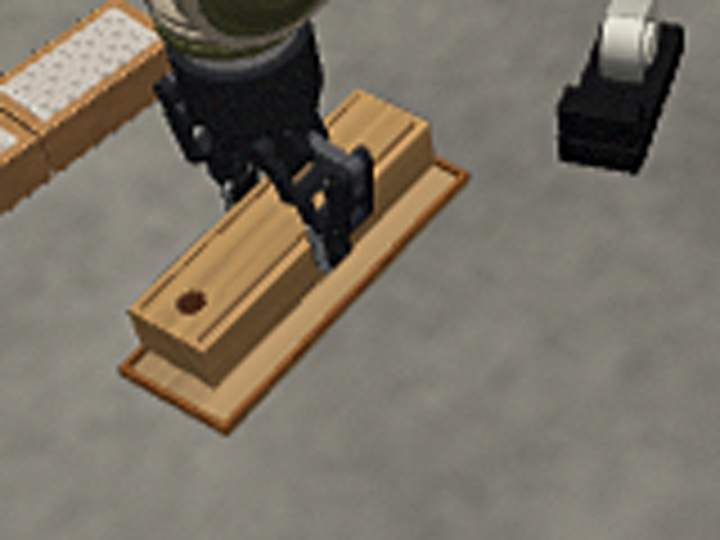

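View pics/top14.png

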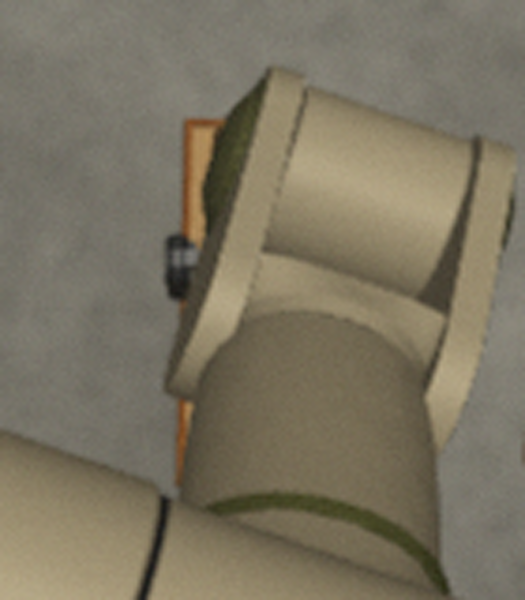

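```bash
python3 - <<'E'
from h import *
im=dict(np.load("pics/scene14.npz"))
f=lambda x,y,z: ray(im,[170+x/4.5-.4,190+y/4.5-.4],z)[0,:2]*1000
r=np.round
F,L,Rr=f(228,435,0),f(120,371,0),f(469,178,0); print("tray",r(F),r(L),r(Rr),"ctr",r((L+Rr)/2,1), np.linalg.norm(F-L),np.linalg.norm(F-Rr))
F,L,Rr=f(207,353,.056),f(129,309,.056),f(433,124,.056); print("box",r(F),r(L),r(Rr),"ctr",r((L+Rr)/2,1), np.linalg.norm(F-L),np.linalg.norm(F-Rr))
print("box front bottom",r(f(215,386,.020),1))
E
```

```text
tray [712. -44.] [ 709. -125.] [489. -38.] ctr [598.9 -81.7] 81.57525714046659 223.53749032999144
box [701. -53.] [ 699. -110.] [503. -47.] ctr [601.  -78.7] 56.64071843817741 198.65871478511414
box front bottom [699.2 -58.6]
```

```bash
python3 -m pendant '[48,0,0,0.1,0,0,0, 48,0,0,0.1,0,0,0, 48,0,0,0.06,0,0,0, 48,0,0,0.04,0,0,0, 48,0,0,0,0,0,0, 48,0,0,0,0,0,0]'
python3 -m pendant '[48,0,0,0.02,0,0,0, 48,0,0,0,0,0,0, 48,0,0,0,0,0,0]'
```

```text
time_s: 29.85
position: [0.5988, -0.0818, 0.0108]
tool_rot: [[1.0, -0.03, 0.0], [-0.03, -1.0, -0.0], [0.0, 0.0, -1.0]]
ft_force: [-0.3, -0.1, -2.9]
grip_width: 0.0556
time_s: 30.15
position: [0.5989, -0.0819, 0.0104]
tool_rot: [[1.0, -0.03, 0.001], [-0.03, -1.0, -0.0], [0.001, 0.0, -1.0]]
ft_force: [-2.4, 0.1, 4.6]
grip_width: 0.0554
```

Contact, so I release and retreat.

```bash
python3 -m pendant '[48,0,0,0,0,0,0, 60,0,0,0,0,0,0, 66,0,0,0,0,0,0, 75,0,0,0,0,0,0, 85,0,0,0,0,0,0, 85,0,0,-0.2,0,0,0, 85,0,0,-0.5,0,0,0, 85,0,0,-0.8,0,0,0, 85,0,0,-0.8,0,0,0, 85,0,0,-0.8,0,0,0, 85,0,0,0,0,0,0]'
python3 go.py .6185 .2935 .16 5.75
python3 - <<'E'
from rig import *
import cv2,numpy as np
for n in ("scene",):
    im=get_image(n); np.savez(f"pics/{n}15.npz",**im)
    a=im["frame"][190:310,170:330,::-1]
    cv2.imwrite(f"pics/{n}15.png",cv2.resize(a,(720,540),interpolation=cv2.INTER_CUBIC))
E
```

```text
time_s: 31.25
position: [0.6008, -0.0824, 0.1714]
tool_rot: [[0.999, -0.03, 0.011], [-0.03, -1.0, -0.004], [0.011, 0.003, -1.0]]
ft_force: [-0.9, 0.0, 0.1]
grip_width: 0.0852
t 31.25 pos [ 0.6008 -0.0824  0.1714] yaw -1.73 grip 0.0852 F [-0.93  0.03  0.14]
turn units [ 0.029 -0.076 -0.935] shift units [ 1.105 -7.445  0.228]
```

View pics/scene15.png

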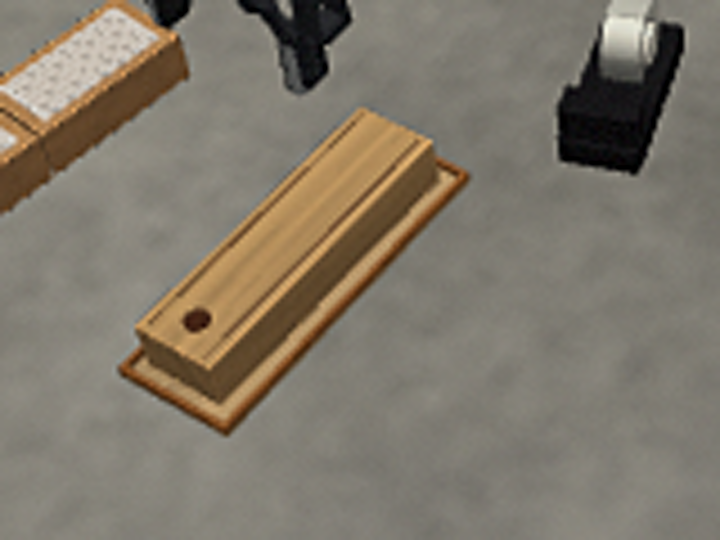

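```bash
python3 -m pendant '[85,0,0,0,0,0,-0.45, 85,0,0,0,0,0,-0.48, 85,0.11,-0.74,0,0,0,0, 85,0.11,-0.74,0,0,0,0, 85,0.11,-0.74,0,0,0,0, 85,0.11,-0.74,0,0,0,0, 85,0.11,-0.74,0,0,0,0, 85,0.11,-0.74,0,0,0,0, 85,0.11,-0.74,0,0,0,0, 85,0.11,-0.74,0,0,0,0, 85,0.11,-0.74,0,0,0,0, 85,0.11,-0.74,0,0,0,0]'
python3 -m pendant '[85,0,0,0,0,0,0, 85,0,0,0,0,0,0]'
python3 go.py .621 .2934 .006 5.7
```

```text
time_s: 32.5
position: [0.6161, 0.2933, 0.1637]
tool_rot: [[0.995, 0.099, -0.002], [0.099, -0.995, -0.001], [-0.002, 0.0, -1.0]]
ft_force: [-0.2, 0.2, 0.3]
grip_width: 0.0852
time_s: 32.7
position: [0.6161, 0.2923, 0.1636]
tool_rot: [[0.995, 0.101, -0.002], [0.101, -0.995, -0.001], [-0.002, 0.001, -1.0]]
ft_force: [0.5, -0.1, -0.1]
grip_width: 0.0849
t 32.7 pos [0.6161 0.2923 0.1636] yaw 5.79 grip 0.0849 F [ 0.47 -0.13 -0.06]
turn units [0.004 0.015 0.011] shift units [ 0.1   -0.012  3.152]
```

```bash
python3 -m pendant '[85,0.1,-0.01,0.3,0,0,0, 85,0,0,0.5,0,0,0, 85,0,0,0.5,0,0,0, 85,0,0,0.4,0,0,0, 85,0,0,0,0,0,0, 85,0,0,0,0,0,0]' 40
python3 go.py .621 .2934 .006 5.7
python3 - <<'E'
from rig import *
import cv2
im=get_image("scene"); a=im["frame"][220:370,280:480,::-1]; cv2.imwrite("pics/s16.png",cv2.resize(a,(760,570),interpolation=cv2.INTER_CUBIC))
E
```

```text
time_s: 33.3
position: [0.622, 0.2919, 0.0796]
tool_rot: [[0.995, 0.098, -0.001], [0.098, -0.995, -0.0], [-0.001, 0.0, -1.0]]
ft_force: [0.1, 0.6, 0.2]
grip_width: 0.0851
t 33.3 pos [0.622  0.2919 0.0796] yaw 5.63 grip 0.0851 F [0.11 0.6  0.15]
turn units [ 0.001  0.005 -0.009] shift units [-0.016 -0.032  1.472]
```

View pics/s16.png

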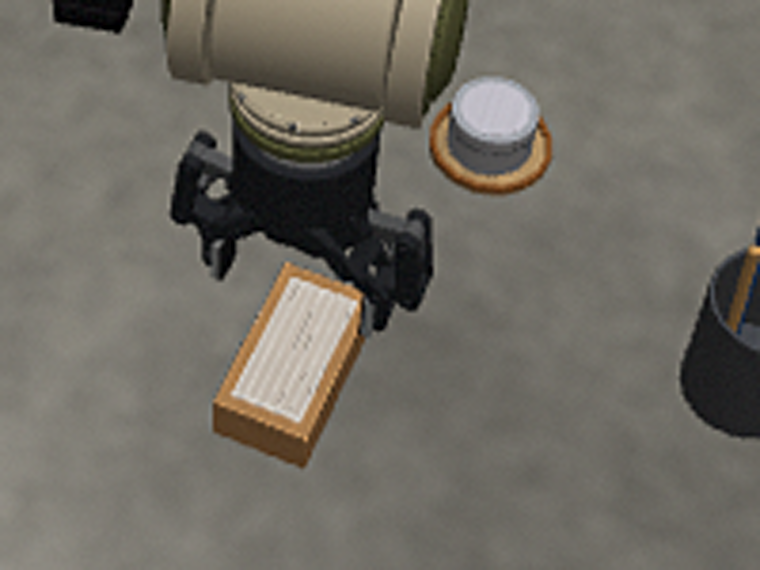

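```bash
python3 -m pendant '[85,-0.01,-0.03,0.3,0,0,0, 85,0,0,0.3,0,0,0, 85,0,0,0.3,0,0,0, 85,0,0,0.3,0,0,0, 85,0,0,0.25,0,0,0, 85,0,0,0,0,0,0, 85,0,0,0,0,0,0]' 40
python3 -m pendant '[75,0,0,0,0,0,0, 68,0,0,0,0,0,0, 64,0,0,0,0,0,0, 60,0,0,0,0,0,0, 55,0,0,0,0,0,0, 52,0,0,0,0,0,0, 52,0,0,0,0,0,0, 52,0,0,0,0,0,0]' 40
python3 go.py .610 -.2903 .15 -8.1
```

```text
time_s: 34.05
position: [0.6212, 0.2943, 0.0074]
tool_rot: [[0.995, 0.099, 0.0], [0.099, -0.995, 0.0], [0.0, -0.0, -1.0]]
ft_force: [0.6, -0.6, 0.1]
grip_width: 0.0842
time_s: 34.85
position: [0.6213, 0.2942, 0.008]
tool_rot: [[0.995, 0.099, 0.001], [0.099, -0.995, -0.0], [0.001, 0.0, -1.0]]
ft_force: [-1.5, -0.7, 5.5]
grip_width: 0.0594
t 34.85 pos [0.6213 0.2942 0.008 ] yaw 5.7 grip 0.0594 F [-1.45 -0.68  5.52]
turn units [ 0.    -0.006  1.725] shift units [ 1.424 11.604 -2.841]
```

```bash
python3 -m pendant '[52,0,0,-0.05,0,0,0, 52,0,0,-0.1,0,0,0, 52,0,0,-0.2,0,0,0, 52,0,0,-0.3,0,0,0, 52,0,0,-0.4,0,0,0, 52,0,0,-0.5,0,0,0, 52,0,0,-0.4,0,0,0, 52,0,0,-0.3,0,0,0, 52,0,0,-0.15,0,0,0, 52,0,0,0,0,0,0]'
python3 - <<'E'
from rig import *
import cv2
im=get_image("scene"); a=im["frame"][200:350,280:480,::-1]; cv2.imwrite("pics/s17.png",cv2.resize(a,(760,570),interpolation=cv2.INTER_CUBIC))
E
```

```text
time_s: 35.85
position: [0.6213, 0.2944, 0.129]
tool_rot: [[0.995, 0.099, 0.002], [0.099, -0.995, 0.001], [0.003, -0.001, -1.0]]
ft_force: [0.1, 0.5, -2.2]
grip_width: 0.0592
```

View pics/s17.png

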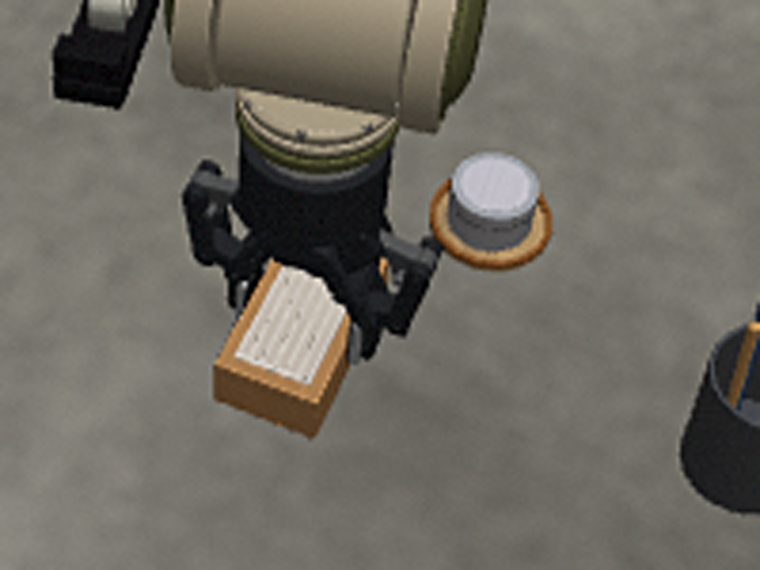

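```bash
python3 -m pendant '[52,0,0,0,0,0,0.15, 52,0,0,0,0,0,0.3, 52,0,0,0,0,0,0.4, 52,0,0,0,0,0,0.4, 52,0,0,0,0,0,0.3, 52,0,0,0,0,0,0.175, 52,0,0,0,0,0,0, 52,0,0,0,0,0,0]'
python3 go.py .6105 -.2903 .129 -8.1
```

```text
time_s: 36.7
position: [0.6209, 0.2942, 0.1269]
tool_rot: [[0.99, -0.14, -0.001], [-0.14, -0.99, -0.0], [-0.001, 0.0, -1.0]]
ft_force: [0.2, -1.0, -3.0]
grip_width: 0.0591
t 36.7 pos [0.6209 0.2942 0.1269] yaw -8.07 grip 0.0591 F [ 0.24 -1.04 -2.99]
turn units [0.002 0.004 0.004] shift units [ 1.442 11.603 -0.041]
```

```bash
python3 -m pendant '[52,0.025,0.2,0,0,0,0, 52,0.05,0.4,0,0,0,0, 52,0.075,0.6,0,0,0,0, 52,0.087,0.7,0,0,0,0, 52,0.087,0.7,0,0,0,0, 52,0.087,0.7,0,0,0,0, 52,0.087,0.7,0,0,0,0, 52,0.087,0.7,0,0,0,0, 52,0.087,0.7,0,0,0,0, 52,0.087,0.7,0,0,0,0, 52,0.087,0.7,0,0,0,0, 52,0.087,0.7,0,0,0,0]'
python3 -m pendant '[52,0.087,0.7,0,0,0,0, 52,0.087,0.7,0,0,0,0, 52,0.087,0.7,0,0,0,0, 52,0.087,0.7,0,0,0,0, 52,0.075,0.6,0,0,0,0, 52,0.05,0.4,0,0,0,0, 52,0.025,0.2,0,0,0,0, 52,0.012,0.1,0,0,0,0, 52,0,0,0,0,0,0, 52,0,0,0,0,0,0]'
python3 go.py .6105 -.2903 .064 -8.1
```

```text
time_s: 37.9
position: [0.6133, -0.0865, 0.1276]
tool_rot: [[0.99, -0.142, 0.0], [-0.142, -0.99, -0.0], [0.0, 0.0, -1.0]]
ft_force: [-0.2, 0.8, -3.4]
grip_width: 0.0594
time_s: 38.9
position: [0.6109, -0.289, 0.1274]
tool_rot: [[0.99, -0.14, -0.0], [-0.14, -0.99, 0.0], [-0.0, -0.0, -1.0]]
ft_force: [-0.1, 0.3, -4.3]
grip_width: 0.0592
t 38.9 pos [ 0.6109 -0.289   0.1274] yaw -8.03 grip 0.0592 F [-0.11  0.29 -4.27]
turn units [-0.003  0.001  0.009] shift units [-0.004  0.028  1.268]
```

```bash
python3 -m pendant '[52,0,0.028,0.2,0,0,0, 52,0,0,0.3,0,0,0, 52,0,0,0.3,0,0,0, 52,0,0,0.3,0,0,0, 52,0,0,0.2,0,0,0, 52,0,0,0.1,0,0,0, 52,0,0,0,0,0,0, 52,0,0,0,0,0,0]'
python3 go.py .6105 -.2903 .044 -8.1
cat > look.py <<'E'
from rig import *
import cv2,numpy as np,sys
t=sys.argv[1]
for n in ("scene","top"):
    im=get_image(n); np.savez(f"pics/{n}{t}.npz",**im)
    a=im["frame"][170:270,110:240,::-1] if n=="scene" else im["frame"][110:260,460:600,::-1]
    cv2.imwrite(f"pics/{n}{t}.png",cv2.resize(a,(780,600) if n=="scene" else (560,600),interpolation=cv2.INTER_CUBIC))
E
python3 look.py 18
```

```text
time_s: 39.7
position: [0.6109, -0.2916, 0.0579]
tool_rot: [[0.99, -0.141, 0.001], [-0.141, -0.99, -0.001], [0.001, 0.001, -1.0]]
ft_force: [-0.1, 0.6, -2.6]
grip_width: 0.0596
t 39.7 pos [ 0.6109 -0.2916  0.0579] yaw -8.09 grip 0.0596 F [-0.15  0.59 -2.62]
turn units [ 0.004 -0.007  0.002] shift units [-0.011 -0.024  0.278]
```

View pics/scene18.png

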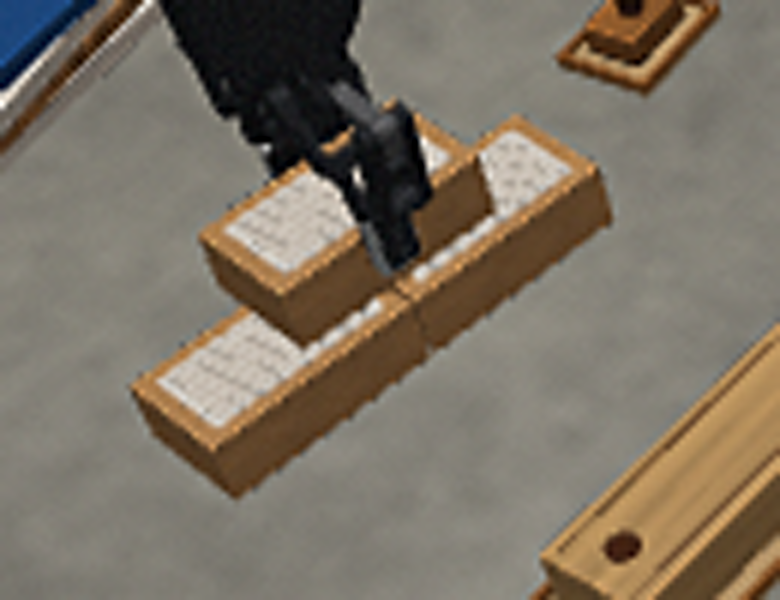

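View pics/top18.png

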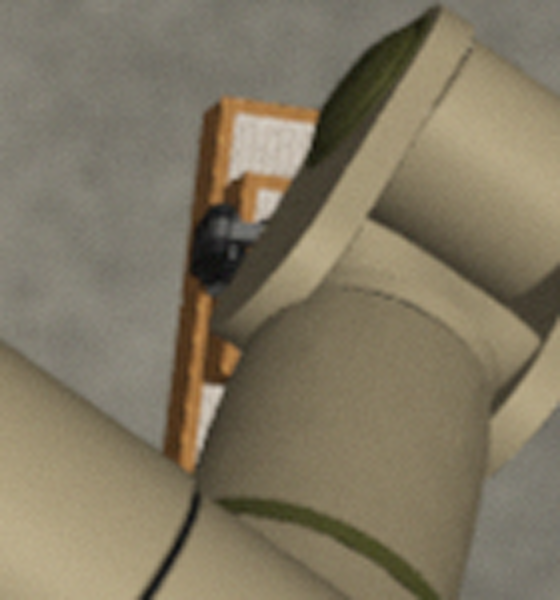

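```bash
python3 - <<'E'
from h import *
im=dict(np.load("pics/scene18.npz"))
f=lambda x,y,z: ray(im,[110+x/6-.42,170+y/6-.42],z)[0,:2]*1000
def rep(n,F,L,Rr):
    u=(F-Rr); v=(F-L); print(n,"ctr",np.round((L+Rr)/2,1),"len",round(np.hypot(*u),1),round(np.hypot(*v),1),"yaw",round(np.degrees(np.arctan2(u[1],u[0])),2),"front",np.round(F,1))
rep("row",f(215,450,.036),f(132,388,.036),f(600,172,.036))
rep("carton",f(287,297,.086),f(199,237,.086),f(480,157,.086))
print("carton bottom front",f(307,347,.050), "bottom right",f(494,213,.05),"mid edge",f(405,291,.036), f(430,353,0))
E
```

```text
row ctr [ 613.1 -286.5] len 218.3 58.5 yaw -8.54 front [ 724.7 -273.7]
carton ctr [ 612.6 -288.1] len 107.6 59.8 yaw -7.23 front [ 669.4 -265.2]
carton bottom front [ 667.66766846 -269.4086952 ] bottom right [ 563.47111877 -254.00202452] mid edge [ 612.70595948 -267.76376333] [ 615.72543001 -262.14269874]
```

```bash
python3 -m pendant '[52,0,0,0.1,0,0,0, 52,0,0,0.06,0,0,0, 52,0,0,0.04,0,0,0, 52,0,0,0.03,0,0,0, 52,0,0,0,0,0,0, 52,0,0,0,0,0,0]'
python3 -m pendant '[52,0,0,0.03,0,0,0, 52,0,0,0,0,0,0, 52,0,0,0,0,0,0]'
```

```text
time_s: 40.4
position: [0.6106, -0.2915, 0.0458]
tool_rot: [[0.99, -0.141, 0.0], [-0.141, -0.99, -0.0], [0.0, 0.0, -1.0]]
ft_force: [-0.1, -0.2, -4.1]
grip_width: 0.0597
time_s: 40.7
position: [0.6105, -0.2915, 0.0443]
tool_rot: [[0.99, -0.141, -0.0], [-0.141, -0.99, 0.0], [-0.0, -0.0, -1.0]]
ft_force: [-1.0, 0.3, -2.7]
grip_width: 0.0593
```

```bash
python3 -m pendant '[52,0,-0.02,0.015,0,0,0, 52,0,0,0,0,0,0, 52,0,0,0,0,0,0]'
```

```text
time_s: 41.0
position: [0.6108, -0.2907, 0.044]
tool_rot: [[0.99, -0.141, 0.001], [-0.141, -0.99, -0.001], [0.001, 0.001, -1.0]]
ft_force: [-0.1, -0.8, -0.0]
grip_width: 0.0593
```

```bash
python3 -m pendant '[52,0,0,0.015,0,0,0, 52,0,0,0,0,0,0, 52,0,0,0,0,0,0]'
```

```text
time_s: 41.3
position: [0.6109, -0.2908, 0.0439]
tool_rot: [[0.99, -0.141, 0.001], [-0.141, -0.99, -0.001], [0.001, 0.001, -1.0]]
ft_force: [-2.5, -0.1, 5.0]
grip_width: 0.0594
```

Contact at 5 N. I release, retreat and measure.

```bash
python3 -m pendant '[52,0,0,0,0,0,0, 60,0,0,0,0,0,0, 66,0,0,0,0,0,0, 75,0,0,0,0,0,0, 85,0,0,0,0,0,0, 85,0,0,-0.2,0,0,0, 85,0,0,-0.5,0,0,0, 85,0,0,-0.8,0,0,0, 85,0,0,-0.8,0,0,0, 85,-0.5,0,-0.4,0,0,0, 85,-0.8,0,0,0,0,0, 85,-0.8,0,0,0,0,0]'
python3 -m pendant '[85,-0.6,0.6,0,0,0,0, 85,-0.6,0.6,0,0,0,0, 85,-0.5,0.6,0,0,0,0, 85,0,0.6,0,0,0,0, 85,0,0,0,0,0,0]'
python3 look.py 19
python3 - <<'E'
from meas import *
for n in("top","scene"):
    im=dict(np.load(f"pics/{n}19.npz")); P=cloud(im); f=im["frame"].astype(int); W=(f.min(-1)>115)&(f.max(-1)-f.min(-1)<60)
    for z,z0,z1 in ((.072,.06,.085),(.036,.025,.045)):
        m=top(P,(.46,.76,-.4,-.2),z0,z1); 
        if z==.072: print(n,"carton top",rect(im,m,z))
        w=cv2.morphologyEx((m&W).astype(np.uint8),cv2.MORPH_CLOSE,np.ones((3,3))) if z>.05 else (W&(P[...,2]>z0)&(P[...,2]<z1)&(P[...,0]>.46)&(P[...,0]<.76)&(P[...,1]>-.4)&(P[...,1]<-.2)).astype(np.uint8)
        k,l,s,c=cv2.connectedComponentsWithStats(w)
        for i in range(1,k):
            if s[i,4]>80: print(n,z,s[i,4],*rect(im,l==i,z))
E
```

```text
time_s: 42.5
position: [0.5057, -0.2755, 0.1791]
tool_rot: [[0.99, -0.14, 0.002], [-0.14, -0.99, -0.002], [0.002, 0.001, -1.0]]
ft_force: [-0.2, -0.8, -0.0]
grip_width: 0.0852
time_s: 43.0
position: [0.4046, -0.3857, 0.1786]
tool_rot: [[0.989, -0.145, 0.001], [-0.145, -0.989, -0.002], [0.001, 0.002, -1.0]]
ft_force: [-0.9, -0.1, -0.8]
grip_width: 0.0848
top carton top (array([ 606.2, -289.6,  112.1,   63.9,   -8.1]), array([ 606. , -290.1]))
top 0.072 897 [ 608.1 -291.2   93.    45.    -8.5] [ 608.  -291.2]
top 0.036 332 [ 691.1 -302.8   44.9   37.4   82.3] [ 691.  -302.6]
top 0.036 443 [ 530.4 -279.6   48.    44.6   -7.9] [ 530.5 -279.7]
scene carton top (array([ 615.1, -283.8,  114.2,   72.4,   -8.1]), array([ 615.7, -284.4]))
scene 0.072 410 [ 611.4 -290.2   92.7   45.8   -8.8] [ 612.5 -289.7]
scene 0.036 131 [ 530.7 -277.8   44.6   41.1   81.4] [ 527.6 -275.6]
scene 0.036 222 [ 689.  -300.3   48.2   43.9   -8.7] [ 689.4 -300. ]
```

View pics/scene19.png

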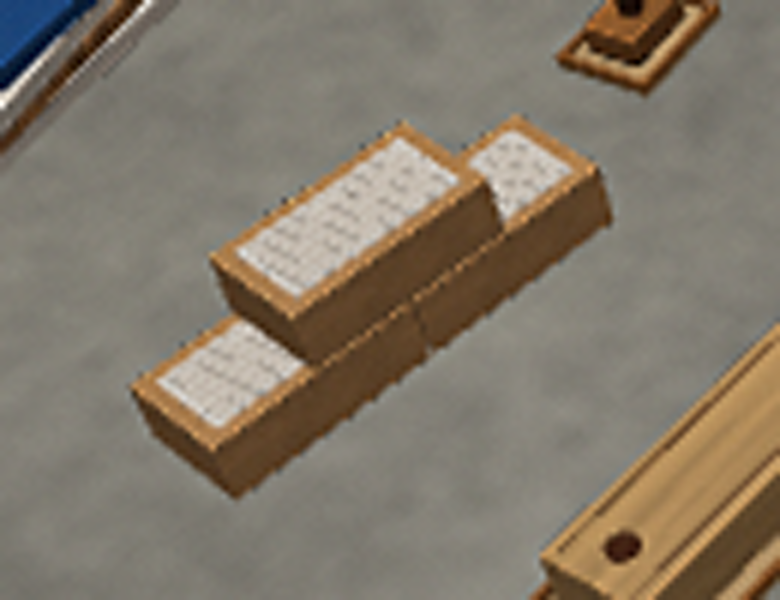

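View pics/top19.png

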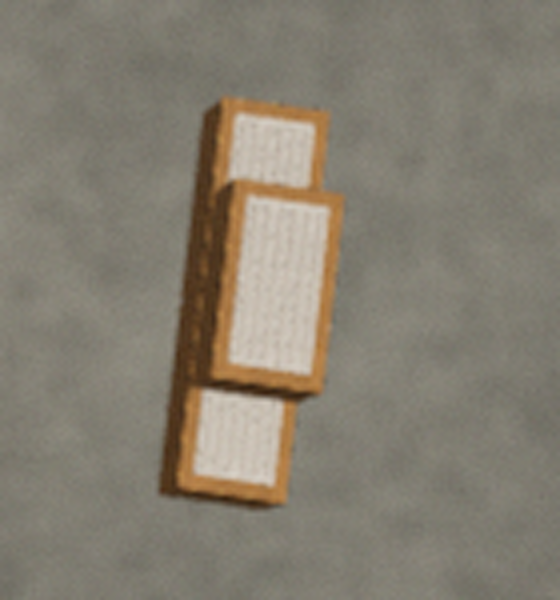

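```bash
python3 -m pendant '[85,-0.3,0.6,-0.3,0,0,0, 85,-0.3,0.6,-0.3,0,0,0, 85,-0.3,0.6,-0.3,0,0,0, 85,-0.3,0.6,0,0,0,0, 85,0,0,0,0,0,0, 85,0,0,0,0,0,0]'
python3 - <<'E'
from meas import *
from rig import *
for n in("top","scene"):
    im=get_image(n); np.savez(f"pics/{n}20.npz",**im); cv2.imwrite(f"pics/{n}20.png",im["frame"][:,:,::-1]); P=cloud(im); im0=dict(np.load(f"pics/{n}0.npz")); P0=cloud(im0); print(n)
    for nm,b,z0,z1,z in (("disp",(.3,.5,-.05,.15),.015,.1,.04),("cup",(.4,.65,.4,.65),.02,.2,.08)):
        print(nm,rect(im0,top(P0,b,z0,z1),z)[1],rect(im,top(P,b,z0,z1),z)[1])
    m=top(P,(.45,.75,-.15,-.01),.033,.048); print("pbox",rect(im,m,.040))
    m=top(P,(.3,.48,.24,.4),.033,.05); print("tin",rect(im,m,.040))
    m=top(P,(.33,.46,-.38,-.26),.016,.1); print("stamp",rect(im,m,.022), "maxz",np.nanmax(P[m][:,2]))
    m=top(P,(.33,.46,-.38,-.26),.017,.028); print("foot",rect(im,m,.022))
a=cv2.imread("pics/top20.png")[250:310,500:580]; b=cv2.imread("pics/scene20.png")[130:210,180:260]
cv2.imwrite("pics/fin.png",np.hstack([cv2.resize(a,(400,300),interpolation=cv2.INTER_CUBIC),cv2.resize(b,(300,300),interpolation=cv2.INTER_CUBIC)]))
E
```

```text
time_s: 43.7
position: [0.3299, -0.492, 0.2227]
tool_rot: [[0.99, -0.14, 0.0], [-0.14, -0.99, 0.001], [-0.0, -0.001, -1.0]]
ft_force: [0.2, 0.1, -0.1]
grip_width: 0.0851
top
disp [383.7   9.3] [383.7   9.4]
cup [484.4 527.2] [484.2 527.1]
pbox (array([595.8, -82.4, 200. ,  57.2,  -2. ]), array([594.9, -82.7]))
tin (array([391.4, 319.1,  56.3,  56. , -89.5]), array([391. , 318.5]))
stamp (array([ 395.5, -324.4,   44.2,   43.7,  -89.5]), array([ 396. , -321.3])) maxz 0.07799880782585945
foot (array([ 395.7, -317.9,   43.7,   31.7,    6.4]), array([ 395.8, -315.6]))
scene
disp [403.9  19.5] [403.6  19.4]
cup [496.1 531.9] [496.3 531.9]
pbox (array([603.5, -77.6, 201.1,  61.9,  -2.4]), array([607.7, -78.5]))
tin (array([397.6, 322.3,  58.7,  56.5,  30.2]), array([398.4, 322.4]))
stamp (array([ 383.4, -328. ,  105.1,   46.9,   36.1]), array([ 389.9, -329.4])) maxz 0.07741765179163199
foot (array([ 402.4, -313.5,   46.6,   32.6,    4. ]), array([ 404.4, -312.6]))
```

View pics/fin.png

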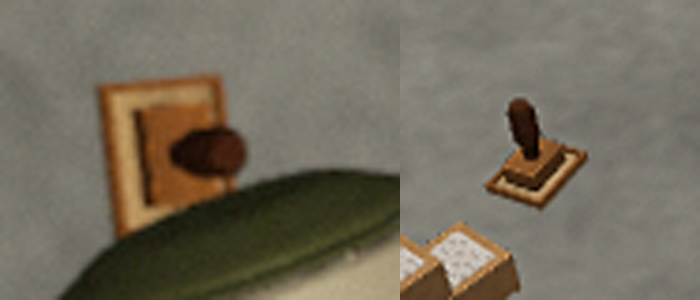

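View pics/top20.png

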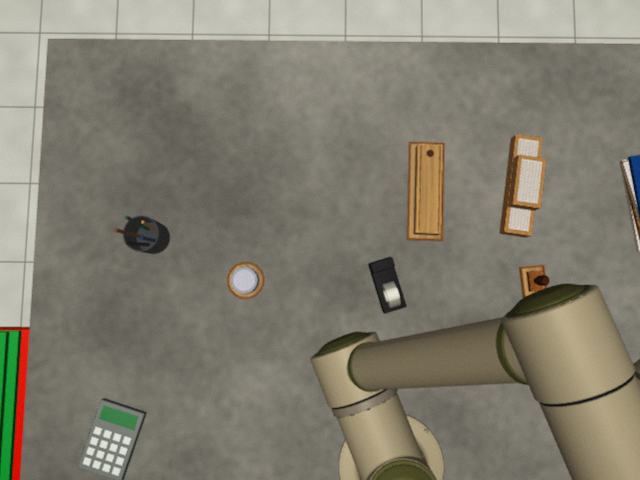

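```bash
python3 - <<'E'
from meas import *
im=dict(np.load("pics/top7.npz")); P=cloud(im)
m=top(P,(.33,.46,-.38,-.26),.016,.032); print("foot",rect(im,m,.022))
f=im["frame"]; hsv=cv2.cvtColor(f,cv2.COLOR_RGB2HSV); m=((hsv[...,1]>70)&(hsv[...,0]<25)); m[:255]=0;m[305:]=0;m[:,:510]=0;m[:,560:]=0
print("tray",rect(im,m,.006))
for n in ("scene7",):
    im=dict(np.load(f"pics/{n}.npz")); P=cloud(im); hsv=cv2.cvtColor(im["frame"],cv2.COLOR_RGB2HSV)
    m=top(P,(.33,.46,-.38,-.26),.019,.028); print("foot",rect(im,m,.022))
E
```

```text
foot (array([ 395.7, -317.7,   43.7,   32.4,    5.8]), array([ 395.5, -315.8]))
tray (array([ 396.5, -320.2,   70. ,   61.9,    5.6]), array([ 395.1, -317.3]))
foot (array([ 402.1, -314.8,   46. ,   30.1,    3.3]), array([ 404.6, -313.4]))
```

Foot and tray agree to within a degree in the top view and within 2–3° in the coarser scene view. Everything else is in place, so I hand in.

```bash
python3 -c "
from rig import *
print(close_job(), observe()['time_s'])"
```

```text
the job is handed in; nothing more can be done
the job is handed in; nothing more can be done
```

The job is handed in, at about 44 s of the 115 s allowed. I moved the stamp, the tin, the pencil box and the loose chalk carton in that order, each lifted upright, lowered to light contact and released. My peak reading was about 24 N, pressing the stamp onto its tray floor.

Last checks:
- **Stamp:** it stands in the small tray. Its foot measured 5.8° against the tray's 5.6° from the top camera. The coarser scene view put the foot at 3.3–4°, so the two disagree by 2–3°.
- **Tin and pencil box:** both lie inside their lips, about centred and flat. The pencil box is at about -2.0° and its tray at -1.7°.
- **Chalk carton:** its centre is within about 0.6 mm of the row's joint in both views. Its turn measured -8.5° to -8.8° against the row's -8.1°.
- **Tape dispenser and pencil cup:** unmoved to within 0.3 mm.

The two cameras disagreed by a steady 4 mm or so in absolute position. I therefore compared each piece with its target within one camera, or took the midpoint of the two. In the last picture the arm hid part of the stamp from above, so the stamp's top-view figure comes from a clear picture taken just after it was placed.

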